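# Load the telescoping sampler tray and hold it out at its second stop

## Task

Put one balm tin into each of the three wells of the sampler tray, lying flat, while the tray is still pushed in. Then press the release button on top of the sleeve fully down, and pull the tray out by its upright grip, past the first stop, right to the second stop. A spring draws it back, so finish while still holding the grip with the tray fully out and all three tins in their wells; leave the other things on the counter where they are.

Things in the scene. Friction and masses are not known exactly. Their poses are not given: they have to be found in the camera images.
- tin_1_mid (a point): centre (half-way up) of a round white screw-lid balm tin, 50 mm across, 21 mm high, about 30 g, lying loose on the counter right way up; z axis up. The three tins are alike and any tin may go in any well
- tin_2_mid (a point): centre (half-way up) of a round white screw-lid balm tin, 50 mm across, 21 mm high, about 30 g, lying loose on the counter right way up; z axis up. The three tins are alike and any tin may go in any well
- tin_3_mid (a point): centre (half-way up) of a round white screw-lid balm tin, 50 mm across, 21 mm high, about 30 g, lying loose on the counter right way up; z axis up. The three tins are alike and any tin may go in any well
- well_1 (a point): centre of the floor of well 1 of the tray: round recess 58 mm across, 8 mm deep, floor 14 mm and tray top 22 mm above the counter; a seated tin stands 13 mm proud. Wells are 68 mm apart in a row, 1 nearest the robot. x along the row to well 3, y the pull-out direction (robot's left), z up. Moves with the tray
- well_2 (a point): centre of the floor of well 2 of the tray: round recess 58 mm across, 8 mm deep, floor 14 mm and tray top 22 mm above the counter; a seated tin stands 13 mm proud. Wells are 68 mm apart in a row, 1 nearest the robot. x along the row to well 3, y the pull-out direction (robot's left), z up. Moves with the tray
- well_3 (a point): centre of the floor of well 3 of the tray: round recess 58 mm across, 8 mm deep, floor 14 mm and tray top 22 mm above the counter; a seated tin stands 13 mm proud. Wells are 68 mm apart in a row, 1 nearest the robot. x along the row to well 3, y the pull-out direction (robot's left), z up. Moves with the tray
- grip_mid (a point): where to hold the pull grip, an upright dark steel tab fixed to the tray's outer edge: 52 mm wide along the row of wells, 12 mm thick along the pull direction, from 22 to 68 mm above the counter; this point is its middle, 50 mm above the counter, 64 mm beyond well 2 in the pull direction. Axes as the wells'
- tray (a joint): how far the tray (light wood board, 214 mm along the row of wells, 78 mm across, on a telescoping tube) is pulled out, m: 0 = in (locked until the button is pressed), about 0.075 = first stop (spring catch that holds it; 6 to 8 N pulls past), 0.150 = second stop (solid end of travel). A spring of 1.6 N (in) to 2.8 N (out) draws it back; nothing catches it at the second stop
- release_top (a point): top centre of the release button, round, steel, 26 mm across, on the fixed aluminium sleeve (56 mm wide, 180 mm long, top 40 mm above the counter) from which the tray's tube slides; 205 mm behind the middle well when the tray is in. Its top stands 54 mm above the counter, 46 mm when pressed; z axis up, y the pull direction
- release (a joint): how far the button is pressed down, m: 0 = up, 0.008 = fully down; about 2 N moves it and it stays down once pressed. The tray is free from about 0.004
- soap_mid (a point): bystander: centre of a wrapped soap bar, 53 x 78 x 28 mm, loose, in front of the sleeve
- spool_mid (a point): bystander: centre of a ribbon spool, 59 mm across, 26 mm high, loose, behind the sleeve
- stamp_mid (a point): bystander: centre of a wooden hand stamp, 32 x 45 x 62 mm, loose, behind the sleeve to the right
- candle_mid (a point): bystander: centre of a glass candle jar, 76 mm across, 90 mm high, loose, at the back
There are look-alikes about, which are no part of the job. What is shaped like the part that bears tin_3_mid but green or red is not meant. Leave any black or turquoise look-alike of the part that bears tin_2_mid alone.

How it is judged (in metres and radians):
On the way, in this order (a step that is already met when the one before it is completed fails the run):
1. one balm tin lies flat in each of the three wells, the tray still in (((horizontal distance between tin_1_mid and well_1 below 0.007 m and z of tin_1_mid in the frame of well_1 between 0.006 and 0.0135 m and angle between tin_1_mid's own z axis and vertical below 0.12 rad) or (horizontal distance between tin_2_mid and well_1 below 0.007 m and z of tin_2_mid in the frame of well_1 between 0.006 and 0.0135 m and angle between tin_2_mid's own z axis and vertical below 0.12 rad) or (horizontal distance between tin_3_mid and well_1 below 0.007 m and z of tin_3_mid in the frame of well_1 between 0.006 and 0.0135 m and angle between tin_3_mid's own z axis and vertical below 0.12 rad)) and ((horizontal distance between tin_1_mid and well_2 below 0.007 m and z of tin_1_mid in the frame of well_2 between 0.006 and 0.0135 m and angle between tin_1_mid's own z axis and vertical below 0.12 rad) or (horizontal distance between tin_2_mid and well_2 below 0.007 m and z of tin_2_mid in the frame of well_2 between 0.006 and 0.0135 m and angle between tin_2_mid's own z axis and vertical below 0.12 rad) or (horizontal distance between tin_3_mid and well_2 below 0.007 m and z of tin_3_mid in the frame of well_2 between 0.006 and 0.0135 m and angle between tin_3_mid's own z axis and vertical below 0.12 rad)) and ((horizontal distance between tin_1_mid and well_3 below 0.007 m and z of tin_1_mid in the frame of well_3 between 0.006 and 0.0135 m and angle between tin_1_mid's own z axis and vertical below 0.12 rad) or (horizontal distance between tin_2_mid and well_3 below 0.007 m and z of tin_2_mid in the frame of well_3 between 0.006 and 0.0135 m and angle between tin_2_mid's own z axis and vertical below 0.12 rad) or (horizontal distance between tin_3_mid and well_3 below 0.007 m and z of tin_3_mid in the frame of well_3 between 0.006 and 0.0135 m and angle between tin_3_mid's own z axis and vertical below 0.12 rad)) and value of joint tray below 0.01 m), for 0.2 s.
2. the release button is pressed down (value of joint release above 0.006 m), for 0.1 s.
3. the tray is pulled out to the second stop (value of joint tray above 0.142 m), for 0.2 s.
At the end, for the whole second after the job is handed in: The fingers hold the pull grip (at least 1 N of contact), the tray stands within 8 mm of its second stop, and a tin lies flat on the floor of each well (((horizontal distance between tin_1_mid and well_1 below 0.007 m and z of tin_1_mid in the frame of well_1 between 0.006 and 0.0135 m and angle between tin_1_mid's own z axis and vertical below 0.12 rad) or (horizontal distance between tin_2_mid and well_1 below 0.007 m and z of tin_2_mid in the frame of well_1 between 0.006 and 0.0135 m and angle between tin_2_mid's own z axis and vertical below 0.12 rad) or (horizontal distance between tin_3_mid and well_1 below 0.007 m and z of tin_3_mid in the frame of well_1 between 0.006 and 0.0135 m and angle between tin_3_mid's own z axis and vertical below 0.12 rad)) and ((horizontal distance between tin_1_mid and well_2 below 0.007 m and z of tin_1_mid in the frame of well_2 between 0.006 and 0.0135 m and angle between tin_1_mid's own z axis and vertical below 0.12 rad) or (horizontal distance between tin_2_mid and well_2 below 0.007 m and z of tin_2_mid in the frame of well_2 between 0.006 and 0.0135 m and angle between tin_2_mid's own z axis and vertical below 0.12 rad) or (horizontal distance between tin_3_mid and well_2 below 0.007 m and z of tin_3_mid in the frame of well_2 between 0.006 and 0.0135 m and angle between tin_3_mid's own z axis and vertical below 0.12 rad)) and ((horizontal distance between tin_1_mid and well_3 below 0.007 m and z of tin_1_mid in the frame of well_3 between 0.006 and 0.0135 m and angle between tin_1_mid's own z axis and vertical below 0.12 rad) or (horizontal distance between tin_2_mid and well_3 below 0.007 m and z of tin_2_mid in the frame of well_3 between 0.006 and 0.0135 m and angle between tin_2_mid's own z axis and vertical below 0.12 rad) or (horizontal distance between tin_3_mid and well_3 below 0.007 m and z of tin_3_mid in the frame of well_3 between 0.006 and 0.0135 m and angle between tin_3_mid's own z axis and vertical below 0.12 rad)) and value of joint tray above 0.142 m and contact force between the fingers and pull_grip above 1 N); the arm keeps its last pose, push and grip.
It fails at once if a bystander (soap, spool, stamp, candle) is moved more than 30 mm (distance of any of soap_mid, spool_mid, stamp_mid, candle_mid from where it was at the start of the episode above 0.03 m).
It also fails if it takes over 72 s, if anything falls off the work surface, if the arm or the gripper's body presses on something with over 40 N, if the wrist force passes 120 N, or if a joint passes its speed limit or range.

## Robot

A 6-joint arm with a two-finger parallel gripper is mounted at the origin on a cart in front of the work surface, level with it; the furniture and walls round the work are solid. World frame = base frame: x ahead of the robot, y to its left, z up, the work surface at z = 0. Lengths are in mm, angles in rad, forces in N, time in s.
With the tool pointing down it reaches from about 325 to 775 mm from the base axis. Payload 5.5 kg.
Tool frame: the origin (TCP) lies between the finger pads; the fingertips stand 14 mm ahead of it and the grasp point (between the pads) lies 5 mm behind it (ctrl.tips_ahead is the distance from the TCP to the fingertips, in mm); z points along the fingers, y is the direction in which the jaws open and shut (so a half turn about z gives the same grasp; the last joint's range is limited). The gripper opens to 85 mm and grips with 20 to 120 N. Pads are 22 mm wide; open, the fingers measure 114 mm over their backs; the gripper's body (76 mm by 85 mm) begins 54 mm behind the grasp point. The pads swing forward as they close: fully open they stand 13 mm farther back than shut.
Start: joints at [-1.373, 0.091, 1.231, -0, 1.82, -0.057], TCP at [151.23, -580.643, 245.275] pointing down, gripper open.
Joint ranges: [-2.87, 2.87], [-0.86, 2.18], [0.17, 2.46], [-1.51, 4.65], [0.06, 2.69], [-2.65, 2.65]. Speed limits (rad/s): [2.57, 2.57, 3.01, 3.14, 3.14, 3.14].

## Interface

Orientations are given as a unit quaternion [w, x, y, z].
In Python, from plant import ctrl gives the robot as it stands.
- The arm moves only by the tool play_rows, never from a script. Its argument "increments" is a list of rows, each an object with "dp": the shift along the tool's x, y, z in m, a list of three; "roll": the turn about the tool's z in rad; "claw": the finger opening in m, from 0 to 0.0854. A call has 1 to 5 rows; each row is the pose to reach, as a shift and turn from the pose commanded when the call began, along the tool's axes at that moment; what a row does not reach only later rows make up. A row lasts 1/12 s, in which the tool goes at most 41.7 mm and 7.16 degrees, less where a joint would pass 70% of its speed; a pose out of reach is approached as far as the arm can. A call with a gripper value outside its range is refused whole. The fingers move at their own pace and stop on an object; "newtons" is the grip in N (left out, the last holds). Time passes only in rows, so rows that repeat a pose let the fingers close. It gives the time, the measured TCP pose, the force and the opening at its end, in the units of the state.
- ctrl.state(): the state, without advancing time (a new reading comes with each control period).
- ctrl.camera(name): name is "scene" or "top" or "wrist"; returns a dict with "img" (480x640x3 uint8, red, green, blue), "camera_matrix" (3x3 intrinsics, pixels), "eye" and "rotation" of the camera in the world. Camera axes: x right, y up, looking along -z (the intrinsics and any distortion apply to the point x, -y, -z); pixel columns grow to the right and rows downward; lengths in mm; the calibration is good to about 2 mm. A picture is of the moment at which its call begins. There is no depth.
- ctrl.hand_in(): hands the job in, once; it reports no verdict.
The state is a dict: "time": time; "joint_pos": joint angles; "joint_velocities": joint speeds; "effort": joint torques, N m; "tool_pos": TCP position; "orientation": TCP orientation; "contact_force": force on the tool from outside, world axes, zero at the start; "ft_torque": the same for the moment, N m; "opening": finger opening in mm.
Only numpy, scipy, OpenCV 4.12 (cv2) and the standard library are available. Lean on these libraries where they do the work, as an engineer would, in place of code of your own. Each camera call takes 0.05 s, during which the arm holds its last target. There are 200 camera calls.

## Working session

There is one attempt and no reset: what is moved stays moved. The work goes in short steps, Python scripts to look and compute and a tool call to move; the robot and the scene stay as the last step left them, time stands still between calls to the robot, and variables do not carry over. Pictures are saved under pics/ and viewed, about 8 in all and at most 12, crops included, and the job is handed in when it is done.

Besides the shell and the picture viewer there is one more tool, called as a command line: name --argument value ..., lists and objects as JSON in quotes. play_rows: Moves the arm, as the interface text tells. Its arguments: {"type":"object","properties":{"increments":{"type":"array"},"newtons":{"type":"number"}},"required":["increments"]}

```bash
mkdir -p pics; cat > h.py <<'E'
import numpy as np, cv2
from plant import ctrl
def cam(n,save=None):
    c=ctrl.camera(n)
    if save: cv2.imwrite('pics/'+save,cv2.cvtColor(np.array(c['img']),cv2.COLOR_RGB2BGR))
    return c
def ray(c,u,v,z):
    K=np.array(c['camera_matrix'],float); d=np.linalg.inv(K)@[u,v,1]
    d=np.array(c['rotation'],float)@[d[0],-d[1],-d[2]]; e=np.array(c['eye'],float)
    return e+d*(z-e[2])/d[2]
def proj(c,p):
    q=np.array(c['rotation']).T@(np.array(p,float)-np.array(c['eye']))
    w=np.array(c['camera_matrix'])@[q[0],-q[1],-q[2]]; return w[:2]/w[2]
E
python3 - <<'E'
from h import *
for n in('top','scene'):
    c=cam(n,n+'0.png'); print(n,{k:(np.round(v,3).tolist() if k!='img' else 0) for k,v in c.items()})
print(ctrl.state())
E
```

```text
top {'img': 0, 'camera_matrix': [[610.514, 0.0, 332.047], [0.0, 610.514, 247.705], [0.0, 0.0, 1.0]], 'eye': [-300.751, 163.743, 1546.819], 'rotation': [-0.599, -0.175, 0.209, 0.753]}
scene {'img': 0, 'camera_matrix': [[473.483, 0.0, 322.213], [0.0, 473.483, 243.334], [0.0, 0.0, 1.0]], 'eye': [159.129, -941.044, 552.188], 'rotation': [0.819, 0.53, -0.111, -0.19]}
{'time': 0.1, 'joint_pos': array([-1.37274678e+00,  9.18196713e-02,  1.23181179e+00, -6.61542769e-06,
        1.81982534e+00, -5.67087174e-02]), 'joint_velocities': array([ 0.00031076, -0.00145067, -0.00388907, -0.00011617, -0.00064047,
        0.000447  ]), 'effort': array([ 2.41529386e-03, -4.60216427e+01, -4.19219255e+01, -4.28124838e-05,
        1.06043954e-02,  2.51963093e-05]), 'tool_pos': array([ 151.14952579, -580.39491367,  244.2161581 ]), 'orientation': array([-9.29523334e-04,  9.91897914e-01,  1.27034085e-01, -6.90138357e-05]), 'contact_force': array([0.13660254, 0.09933341, 0.04997347]), 'ft_torque': array([-0.00284804,  0.01333049, -0.0578909 ]), 'opening': 85.05612077699192}
```

View pics/top0.png

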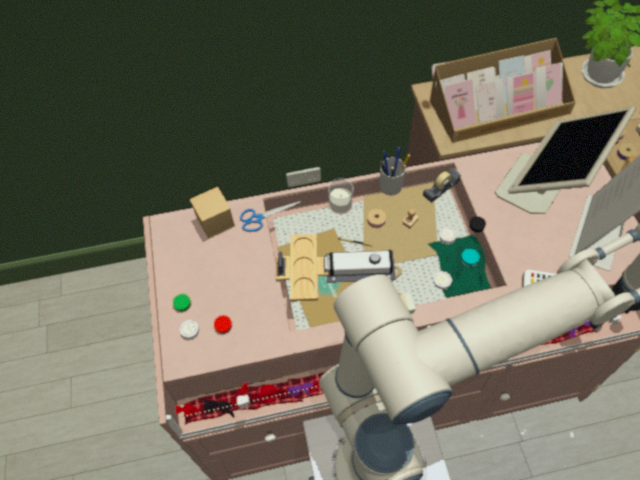

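View pics/scene0.png

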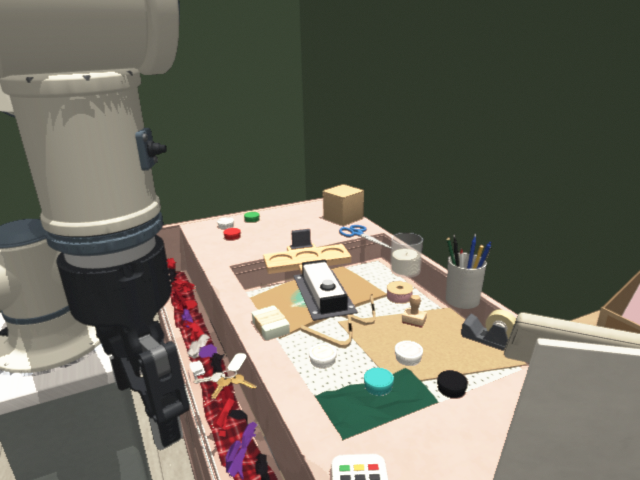

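The top view shows white tins at about (189,329), (447,236) and (443,280), the tray at (303,265), the sleeve at (360,263) and its button at (375,259). The scene view shows the same tins at (226,224), (409,352) and (323,354). The "rotation" is a quaternion. I'll triangulate to check the heights, because the counter seems to have a recess.

```bash
cat >> h.py <<'E'
from scipy.spatial.transform import Rotation as R
_cam=cam
def cam(n,save=None):
    c=_cam(n,save); q=np.array(c['rotation']); c['rotation']=R.from_quat(q[[1,2,3,0]]).as_matrix(); return c
def tri(c1,p1,c2,p2):
    A=[];b=[]
    for c,p in((c1,p1),(c2,p2)):
        a=ray(c,*p,0);e=np.array(c['eye']);d=(a-e)/np.linalg.norm(a-e);P=np.eye(3)-np.outer(d,d);A.append(P);b.append(P@e)
    return np.linalg.lstsq(np.vstack(A),np.hstack(b),rcond=None)[0]
def blobs(c,lo,hi,amin=40,amax=5000,roi=None):
    h=cv2.cvtColor(np.array(c['img']),cv2.COLOR_RGB2HSV);m=cv2.inRange(h,np.array(lo),np.array(hi))
    n,l,s,ce=cv2.connectedComponentsWithStats(m)
    return [(ce[i].round(1).tolist(),s[i].tolist()) for i in range(1,n) if amin<s[i,4]<amax and (roi is None or (roi[0]<ce[i][0]<roi[2] and roi[1]<ce[i][1]<roi[3]))]
E
python3 - <<'E'
from h import *
t=cam('top');s=cam('scene')
for n,a,b in(('tinL',(189,328),(226,222)),('tinA',(447,235),(409,351)),('tinB',(443,279),(323,353)),('red',(223,323),(232,232)),('green',(181,302),(252,215)),('button',(375,258),(327,286))):
    p=tri(t,a,s,b); print(n,p.round(0),'top z21',ray(t,*a,21).round(0),'scene z21',ray(s,*b,21).round(0),proj(t,p).round(1),proj(s,p).round(1))
for a in((197,322),): pass
# enlarge crops of interest
I=cv2.cvtColor(np.array(t['img']),cv2.COLOR_RGB2BGR);J=cv2.cvtColor(np.array(s['img']),cv2.COLOR_RGB2BGR)
a=cv2.resize(I[190:340,160:400],None,fx=3.3,fy=3.3,interpolation=cv2.INTER_CUBIC)[:,:800]
cv2.imwrite('pics/c1.png',a)
b=cv2.resize(J[195:395,200:466],None,fx=3,fy=3,interpolation=cv2.INTER_CUBIC)
cv2.imwrite('pics/c2.png',b); print(a.shape,b.shape)
E
```

```text
tinL [463. 412.  15.] top z21 [459. 411.  21.] scene z21 [460. 397.  21.] [189.  327.7] [225.8 222.1]
tinA [ 592. -370.   14.] top z21 [ 585. -367.   21.] scene z21 [ 589. -377.   21.] [447.  234.3] [408.  351.7]
tinB [ 449. -310.   19.] top z21 [ 447. -309.   21.] scene z21 [ 449. -312.   21.] [442.9 278.6] [322.5 353.4]
red [456. 319.  17.] top z21 [453. 318.  21.] scene z21 [455. 312.  21.] [222.9 322.6] [231.7 232.2]
green [549. 425.  16.] top z21 [543. 425.  21.] scene z21 [549. 416.  21.] [180.9 301. ] [251.3 215.5]
button [ 544. -134.   45.] top z21 [ 558. -139.   21.] scene z21 [561. -97.  21.] [375.  258.1] [327.1 285.9]
(495, 792, 3) (600, 798, 3)
```

View pics/c2.png

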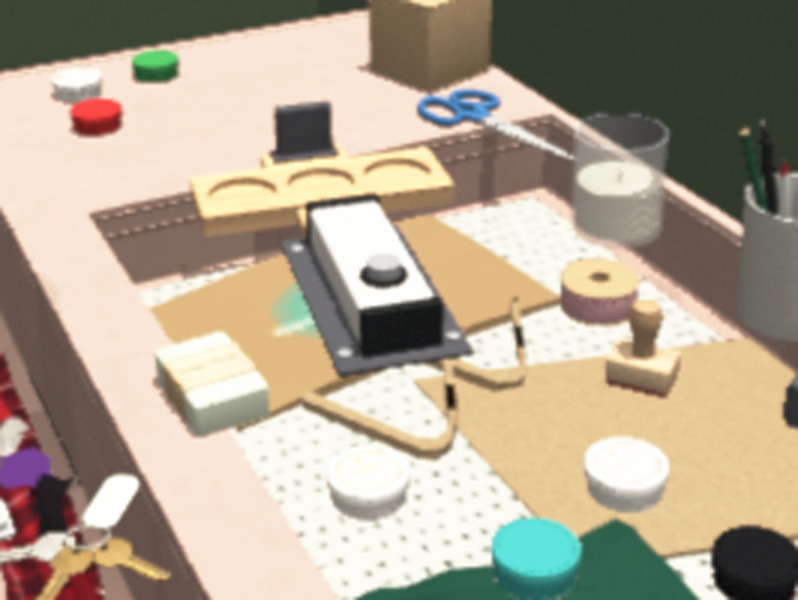

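View pics/c1.png

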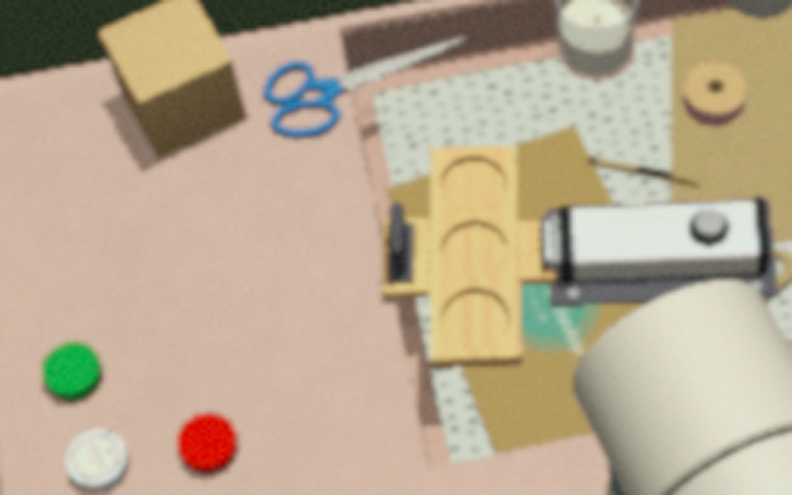

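The close-ups show the tins, tray, sleeve and button clearly. Every tin top triangulates to z ≈ 15–19, so they all sit on the same plane. Next I'll get the tray geometry from the top view and move toward tin B.

```bash
cat >> h.py <<'E'
def rel(p,yaw=0.):
    "tool-frame shift (m) and roll from the measured pose to world TCP p (mm), heading yaw"
    s=ctrl.state();q=np.array(s['orientation']);M=R.from_quat(q[[1,2,3,0]]).as_matrix()
    h=np.arctan2(M[1,0],M[0,0]); d=M.T@(np.array(p,float)-s['tool_pos'])
    return 'at',s['tool_pos'].round(1).tolist(),'yaw',round(h,4),'dp',(d/1000).round(4).tolist(),'roll',round(h-yaw,4),'open',round(s['opening'],1),'F',s['contact_force'].round(1).tolist(),'t',round(s['time'],2)
E
python3 - <<'E'
from h import *
t=cam('top')
P=[ray(t,160+u/3.3,190+v/3.3,22).round(1) for u,v in((430,148),(518,148),(520,358),(432,362))]
print(P,np.mean(P,axis=0).round(1))
d=P[0]-P[3]+P[1]-P[2];print('yaw of row',np.arctan2(d[1],d[0]))
print('grip',[ray(t,160+u/3.3,190+v/3.3,68).round(1) for u,v in((392,207),(404,207),(410,283),(396,283))])
print('button',ray(t,160+709/3.3,190+220/3.3,54).round(1))
print('turq',ray(t,470,256,21).round(),'black',ray(t,477,224,21).round())
print(ctrl.tips_ahead, rel((450,-310,200)))
w=cam('wrist','w0.png');print(w['eye'],w['rotation'].round(3).tolist(),w['camera_matrix'])
E
```

```text
[array([692.1,  85.5,  22. ]), array([673.9,   8.2,  22. ]), array([466.7,  50.7,  22. ]), array([479.9, 124. ,  22. ])] [578.2  67.1  22. ]
yaw of row -0.1907840859363043
grip [array([610.3, 130.9,  68. ]), array([608. , 120.9,  68. ]), array([533.4, 129.4,  68. ]), array([536. , 140.8,  68. ])]
button [ 543.4 -133.4   54. ]
turq [ 501. -409.   21.] black [ 602. -467.   21.]
14.0 ('at', [151.2, -580.5, 244.7], 'yaw', np.float64(0.2548), 'dp', [0.3573, -0.1865, 0.0449], 'roll', np.float64(0.2548), 'open', 85.8, 'F', [0.5, -0.5, 0.9], 't', 0.25)
[ 216.47395038 -564.36412884  373.9467252 ] [[0.252, 0.933, 0.258], [-0.968, 0.243, 0.065], [-0.002, -0.266, 0.964]] [[357.27137389   0.         314.98337292]
 [  0.         357.27137389 231.40578027]
 [  0.           0.           1.        ]]
```

play_rows --increments '[{"dp":[0.035,-0.018,0],"roll":0.1,"claw":0.085},{"dp":[0.07,-0.036,0],"roll":0.2,"claw":0.085},{"dp":[0.106,-0.054,0],"roll":0.255,"claw":0.085},{"dp":[0.14,-0.072,0],"roll":0.255,"claw":0.085},{"dp":[0.175,-0.09,0],"roll":0.255,"claw":0.085}]'

```text
time: 0.72
tool_pos: [298.8, -448.1, 245.3]
orientation: [0.0, 1.0, -0.001, 0.0]
contact_force: [0.9, -0.3, 0.3]
opening: 84.8
```

play_rows --increments '[{"dp":[0.03,-0.027,0.006],"roll":0,"claw":0.075},{"dp":[0.06,-0.054,0.012],"roll":0,"claw":0.07},{"dp":[0.09,-0.081,0.018],"roll":0,"claw":0.07},{"dp":[0.12,-0.108,0.024],"roll":0,"claw":0.07},{"dp":[0.15,-0.135,0.03],"roll":0,"claw":0.07}]'

```text
time: 1.13
tool_pos: [449.1, -312.8, 215.2]
orientation: [0.0, 1.0, -0.0, 0.0]
contact_force: [0.2, -1.1, -0.2]
opening: 70.1
```

play_rows --increments '[{"dp":[0,0,0.03],"roll":0,"claw":0.07},{"dp":[0,0,0.055],"roll":0,"claw":0.07},{"dp":[0,0,0.055],"roll":0,"claw":0.07}]'

```text
time: 1.38
tool_pos: [446.6, -312.1, 154.0]
orientation: [-0.003, 1.0, 0.001, -0.004]
contact_force: [0.2, 0.3, -0.9]
opening: 70.2
```

```bash
python3 - <<'E'
from h import *
w=cam('wrist','w1.png')
print(rel((450,-310,150)))
for b in blobs(w,(0,0,150),(179,45,255),800,60000): print(b, ray(w,*b[0],21).round(1))
E
```

```text
('at', [446.9, -313.1, 157.0], 'yaw', np.float64(0.0007), 'dp', [0.0032, -0.0031, 0.007], 'roll', np.float64(0.0007), 'open', 69.7, 'F', [-0.3, -0.7, 1.3], 't', 1.43)
([407.9, 19.8], [368, 0, 123, 49, 2929]) [ 584.1 -372.    21. ]
([49.8, 80.2], [0, 26, 98, 109, 7206]) [ 547.4 -130.4   21. ]
([236.9, 152.1], [7, 56, 344, 195, 30595]) [ 499.6 -255.6   21. ]
([171.3, 91.9], [152, 58, 47, 70, 1950]) [ 540.  -212.8   21. ]
([309.6, 218.6], [286, 197, 47, 45, 1478]) [ 450.7 -307.7   21. ]
([87.1, 272.6], [74, 253, 27, 51, 866]) [ 406.1 -131.5   21. ]
([610.6, 322.6], [570, 253, 70, 130, 4989]) [ 364.2 -553.1   21. ]
([23.4, 361.0], [0, 347, 62, 32, 1411]) [324.6 -62.7  21. ]
([323.8, 370.1], [218, 348, 199, 55, 6985]) [ 317.3 -319.5   21. ]
([503.3, 448.9], [471, 412, 77, 68, 2802]) [ 234.1 -484.7   21. ]
```

View pics/w1.png

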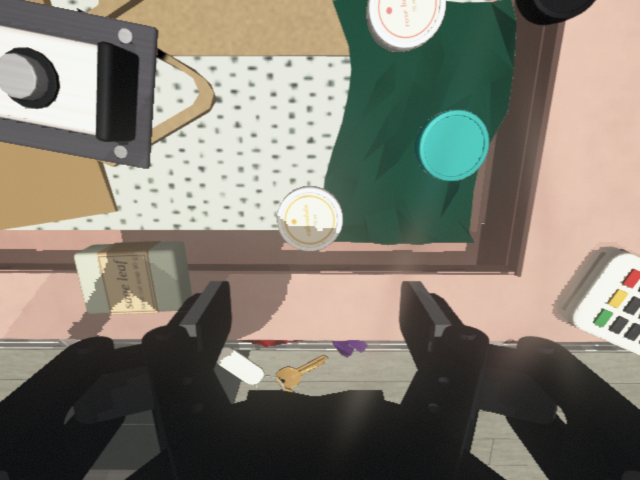

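The wrist view shows tin B's lid at (310,217) with a radius of about 32 px, which matches 50 mm. Tin A is at the top edge (406,10). At 70 mm opening the fingertips reach about 7 mm ahead of the TCP. I'll descend, close and lift.

play_rows --increments '[{"dp":[0.004,-0.005,0.035],"roll":0,"claw":0.07},{"dp":[0.004,-0.005,0.07],"roll":0,"claw":0.07},{"dp":[0.004,-0.005,0.105],"roll":0,"claw":0.07},{"dp":[0.004,-0.005,0.137],"roll":0,"claw":0.07},{"dp":[0.004,-0.005,0.137],"roll":0,"claw":0.07}]' --newtons 30

```text
time: 1.85
tool_pos: [448.8, -307.9, 17.8]
orientation: [-0.003, 1.0, -0.001, -0.004]
contact_force: [-0.5, 1.0, -0.9]
opening: 70.4
```

play_rows --increments '[{"dp":[0,0,0],"roll":0,"claw":0.045},{"dp":[0,0,0],"roll":0,"claw":0.045},{"dp":[0,0,0],"roll":0,"claw":0.045},{"dp":[0,0,0],"roll":0,"claw":0.045},{"dp":[0,0,0],"roll":0,"claw":0.045}]' --newtons 30

```text
time: 2.27
tool_pos: [453.5, -310.8, 26.7]
orientation: [0.002, 1.0, -0.0, 0.002]
contact_force: [0.6, -0.8, 7.8]
opening: 48.1
```

play_rows --increments '[{"dp":[0,0,-0.035],"roll":0,"claw":0.045},{"dp":[0,0,-0.07],"roll":0.0,"claw":0.045},{"dp":[0,0,-0.105],"roll":0.06,"claw":0.045},{"dp":[0,0,-0.138],"roll":0.12,"claw":0.045},{"dp":[0,0,-0.138],"roll":0.18,"claw":0.045}]' --newtons 30

```text
time: 2.68
tool_pos: [454.4, -311.3, 171.6]
orientation: [0.004, 0.996, -0.091, 0.006]
contact_force: [0.6, -0.0, -0.0]
opening: 47.7
```

```bash
python3 - <<'E'
from h import *
w=cam('wrist','w2.png')
print(rel((644,55,160),-.18))
E
```

```text
('at', [453.8, -310.9, 168.0], 'yaw', np.float64(-0.1865), 'dp', [0.119, -0.3948, 0.0072], 'roll', np.float64(-0.0065), 'open', 47.8, 'F', [0.6, -0.0, -1.2], 't', 2.73)
```

View pics/w2.png

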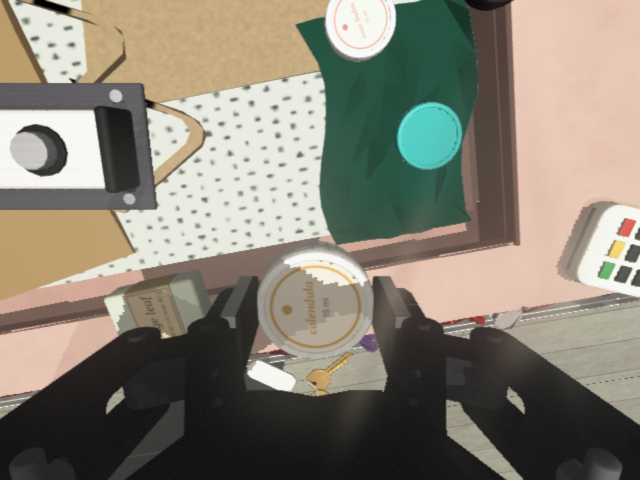

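The tin is held level with its lid at (315,303). Next I'll carry it to just short of the tray and measure the wells from close by.

play_rows --increments '[{"dp":[-0.003,-0.035,0],"roll":0,"claw":0.045},{"dp":[-0.006,-0.075,0],"roll":0,"claw":0.045},{"dp":[-0.01,-0.115,0],"roll":0,"claw":0.045},{"dp":[-0.014,-0.156,0],"roll":0,"claw":0.045},{"dp":[-0.018,-0.196,0],"roll":0,"claw":0.045}]'

```text
time: 3.15
tool_pos: [468.8, -111.6, 160.8]
orientation: [-0.0, 0.996, -0.09, -0.0]
contact_force: [-0.7, 0.6, -0.2]
opening: 47.8
```

play_rows --increments '[{"dp":[-0.004,-0.04,0],"roll":0,"claw":0.045},{"dp":[-0.008,-0.08,0],"roll":0,"claw":0.045},{"dp":[-0.012,-0.12,0],"roll":0,"claw":0.045},{"dp":[-0.016,-0.16,0],"roll":0,"claw":0.045},{"dp":[-0.018,-0.196,0],"roll":0,"claw":0.045}]'

```text
time: 3.57
tool_pos: [486.0, 85.0, 161.0]
orientation: [-0.0, 0.996, -0.089, -0.0]
contact_force: [1.7, -0.8, -0.1]
opening: 47.9
```

play_rows --increments '[{"dp":[0,0,0],"roll":0,"claw":0.045},{"dp":[0,0,0],"roll":0,"claw":0.045}]'

```text
time: 3.73
tool_pos: [486.3, 84.3, 160.7]
orientation: [0.0, 0.996, -0.087, -0.001]
contact_force: [0.3, -0.4, 0.5]
opening: 48.1
```

```bash
python3 - <<'E'
from h import *
w=cam('wrist','w3.png'); print(rel((511,79,160),-.18)); print(w['eye'])
E
```

```text
('at', [486.4, 83.0, 160.7], 'yaw', np.float64(-0.1774), 'dp', [0.0249, -0.0004, 0.0007], 'roll', np.float64(0.0026), 'open', 48.0, 'F', [0.3, -1.4, 0.4], 't', 3.78)
[552.82108421  71.96031001 289.81431578]
```

View pics/w3.png

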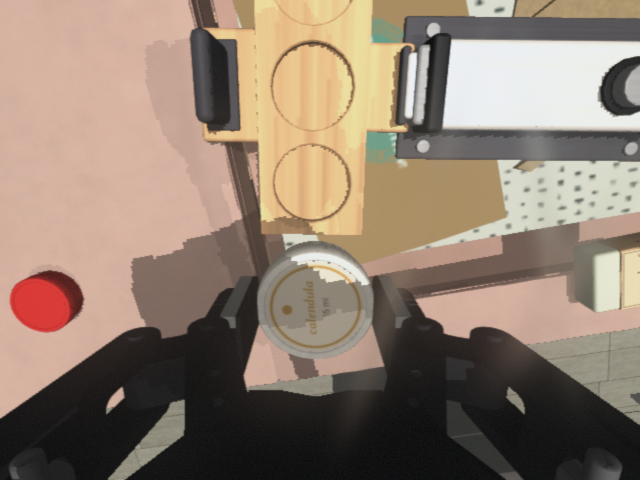

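The wrist view shows well 1's rim centred at (312,182) and well 2's at (312.5,86), with the grip tab at (210,78).

```bash
python3 - <<'E'
from h import *
w=cam('wrist')
a=ray(w,312,182,22);b=ray(w,312.5,86,22);print(a.round(1),b.round(1),np.linalg.norm(a-b),'yaw',np.arctan2(*(b-a)[[1,0]]))
print('w1 width',ray(w,350,182,22)-ray(w,273,182,22),'w1 len',ray(w,312,143,22)-ray(w,312,220,22))
# held tin lid centre, at several assumed heights
for z in(150,153,156): print(z,ray(w,315,303,z).round(1),np.linalg.norm(ray(w,374,303,z)-ray(w,257,303,z)).round(1))
print('grip top', [ray(w,*p,68).round(1).tolist() for p in((192,34),(202,34),(205,128),(215,128))],'button',ray(w,627,85,54).round(1))
print(rel((511,79,160),-.18))
E
```

```text
[518.  79.  22.] [584.   66.7  22. ] 67.08876546598088 yaw -0.1848875902608584
w1 width [-10.18518996 -56.79711027   0.        ] w1 len [ 56.74371026 -10.30664328   0.        ]
150 [483.3  83.  150. ] 50.3
153 [484.8  82.7 153. ] 49.3
156 [486.3  82.5 156. ] 48.2
grip top [[617.2, 128.8, 68.0], [616.2, 123.3, 68.0], [567.0, 134.7, 68.0], [565.9, 128.8, 68.0]] button [ 546.7 -123.4   54. ]
('at', [486.5, 82.1, 160.9], 'yaw', np.float64(-0.1793), 'dp', [0.0247, -0.0013, 0.0008], 'roll', np.float64(0.0007), 'open', 48.0, 'F', [-0.2, -0.6, -1.6], 't', 3.83)
```

play_rows --increments '[{"dp":[0.017,-0.001,0.03],"roll":0,"claw":0.045},{"dp":[0.034,-0.002,0.06],"roll":0,"claw":0.045},{"dp":[0.034,-0.002,0.097],"roll":0,"claw":0.045},{"dp":[0.034,-0.002,0.097],"roll":0,"claw":0.045},{"dp":[0.034,-0.002,0.097],"roll":0,"claw":0.045}]'

```text
time: 4.25
tool_pos: [518.8, 76.8, 62.1]
orientation: [0.001, 0.996, -0.091, -0.003]
contact_force: [0.4, 0.9, 0.5]
opening: 47.7
```

play_rows --increments '[{"dp":[0,0,0],"roll":0,"claw":0.045},{"dp":[0,0,0],"roll":0,"claw":0.045}]'

```text
time: 4.42
tool_pos: [522.0, 78.0, 67.5]
orientation: [-0.0, 0.996, -0.09, 0.002]
contact_force: [0.5, 0.2, -0.3]
opening: 48.0
```

```bash
python3 - <<'E'
from h import *
w=cam('wrist','w4.png'); print(rel((518,79,60),-.18)); t=cam('top','t4.png')
I=np.vstack([cv2.resize(cv2.imread('pics/w4.png')[0:480],(480,360)),cv2.resize(cv2.imread('pics/t4.png')[215:315,270:470],(480,240),interpolation=cv2.INTER_CUBIC)])
cv2.imwrite('pics/m4.png',I)
E
```

```text
('at', [522.0, 78.3, 67.5], 'yaw', np.float64(-0.1807), 'dp', [-0.0041, 0.0, 0.0075], 'roll', np.float64(-0.0007), 'open', 48.0, 'F', [0.4, 0.6, 0.5], 't', 4.47)
```

View pics/m4.png

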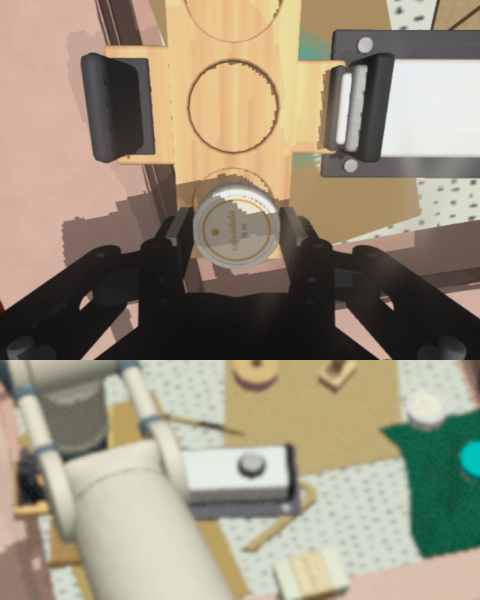

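Tin B is above well 1. Well 2's rim is at about (311,143) in full-frame pixels, and the top arc of well 1 is at (313,224).

```bash
python3 - <<'E'
from h import *
w=cam('wrist')
print(w['eye'],rel((518,79,60),-.18))
I=np.array(w['img']);g=cv2.cvtColor(I,cv2.COLOR_RGB2HSV)
b=ray(w,310.7,142.7,22);print('well2',b.round(1),'diam',(ray(w,251,142,22)-ray(w,371,142,22)).round(1),(ray(w,311,78,22)-ray(w,311,205,22)).round(1))
x=np.array([np.cos(.183),-np.sin(.183),0]);print('well1 from well2',(b-68*x).round(1),'from arc',(ray(w,313,224,22)-29*x).round(1))
z=w['eye'][2]-139.;print('tin',[ray(w,315,303.5,z+k).round(1).tolist() for k in(0,3)])
E
```

```text
[587.62545696  65.58956075 196.7495151 ] ('at', [521.7, 78.5, 66.8], 'yaw', np.float64(-0.1803), 'dp', [-0.0037, 0.0002, 0.0068], 'roll', np.float64(-0.0003), 'open', 48.0, 'F', [-0.2, -0.7, -0.2], 't', 4.57)
well2 [584.4  68.6  22. ] diam [10.2 56.   0. ] [ 57.6 -10.7   0. ]
well1 from well2 [517.5  81.   22. ] from arc [516.5  80.   22. ]
tin [[519.3, 78.4, 57.7], [520.7, 78.1, 60.7]]
```

play_rows --increments '[{"dp":[-0.0025,-0.0015,0.006],"roll":0,"claw":0.045},{"dp":[-0.0025,-0.0015,0.012],"roll":0,"claw":0.045},{"dp":[-0.0025,-0.0015,0.016],"roll":0,"claw":0.045},{"dp":[-0.0025,-0.0015,0.02],"roll":0,"claw":0.045},{"dp":[-0.0025,-0.0015,0.02],"roll":0,"claw":0.045}]'

```text
time: 4.98
tool_pos: [517.5, 80.4, 42.7]
orientation: [0.0, 0.996, -0.09, -0.001]
contact_force: [0.1, -0.9, -0.5]
opening: 48.3
```

play_rows --increments '[{"dp":[0,0,0],"roll":0,"claw":0.045},{"dp":[0,0,0],"roll":0,"claw":0.045},{"dp":[0,0,0],"roll":0,"claw":0.045}]'

```text
time: 5.23
tool_pos: [518.6, 80.4, 44.5]
orientation: [-0.0, 0.996, -0.09, 0.0]
contact_force: [0.4, 0.2, 0.5]
opening: 48.2
```

```bash
python3 - <<'E'
from h import *
w=cam('wrist','w5.png');print(rel((517,80,45),-.18))
b=[ray(w,*p,22) for p in((310.7,142.7),)]
I=np.array(w['img'])[:,:,::-1]; cv2.imwrite('pics/w5c.png',cv2.resize(I[60:380,180:480],None,fx=1.8,fy=1.8))
E
```

```text
('at', [518.6, 80.4, 44.6], 'yaw', np.float64(-0.1803), 'dp', [-0.0015, 0.0007, -0.0004], 'roll', np.float64(-0.0003), 'open', 48.1, 'F', [0.0, -0.7, 0.2], 't', 5.28)
```

View pics/w5c.png

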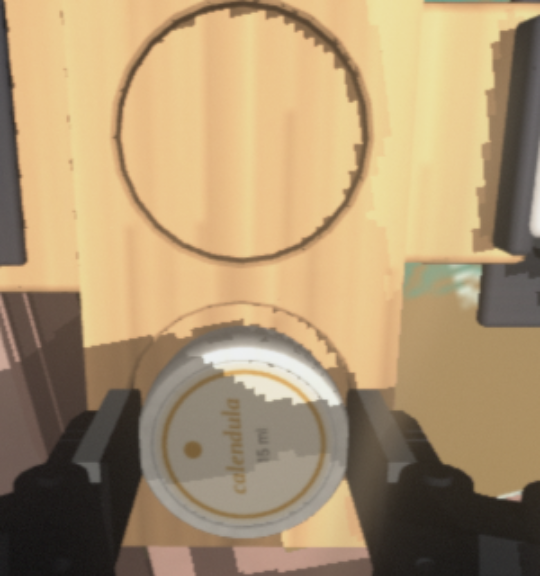

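The tin is over well 1. The arc at crop row 302 and the column centre (243 against the tin's 245) agree. I'll check the along-row position numerically.

```bash
python3 - <<'E'
from h import *
w=cam('wrist')
b=ray(w,315,133.3,22);x=np.array([np.cos(.183),-np.sin(.183),0])
a=ray(w,180+243/1.8,60+302/1.8,22)
print('w2',b.round(1),'w1',(b-68*x).round(1),'arc',(a-29*x).round(1),'tin',[ray(w,315.3,306,z).round(1).tolist() for z in(33,35,37)],w['eye'])
E
```

```text
w2 [584.8  67.9  22. ] w1 [517.9  80.2  22. ] arc [516.8  80.3  22. ] tin [[513.7, 80.7, 33.0], [514.7, 80.5, 35.0], [515.7, 80.3, 37.0]] [584.86074668  67.6856681  173.82985405]
```

play_rows --increments '[{"dp":[0.0015,0,0],"roll":0,"claw":0.045},{"dp":[0.0015,0,0.002],"roll":0,"claw":0.045},{"dp":[0.0015,0,0.003],"roll":0,"claw":0.045},{"dp":[0.0015,0,0.003],"roll":0,"claw":0.045},{"dp":[0.0015,0,0.003],"roll":0,"claw":0.045}]'

```text
time: 5.75
tool_pos: [519.7, 80.2, 41.1]
orientation: [0.0, 0.996, -0.09, -0.0]
contact_force: [-0.4, 0.6, 0.5]
opening: 48.1
```

play_rows --increments '[{"dp":[0,0,0.001],"roll":0,"claw":0.045},{"dp":[0,0,0.003],"roll":0,"claw":0.045},{"dp":[0,0,0.004],"roll":0,"claw":0.045},{"dp":[0,0,0.004],"roll":0,"claw":0.045},{"dp":[0,0,0.004],"roll":0,"claw":0.045}]'

```text
time: 6.17
tool_pos: [520.7, 80.3, 40.5]
orientation: [-0.0, 0.996, -0.09, 0.001]
contact_force: [-5.5, -0.2, 14.4]
opening: 47.8
```

Contact comes at TCP z 40.5, which is the pick height (26.7) plus the well floor height (14). The tin is on the floor, so I'll release it and rise.

play_rows --increments '[{"dp":[0,0,-0.002],"roll":0,"claw":0.045},{"dp":[0,0,-0.002],"roll":0,"claw":0.06},{"dp":[0,0,-0.002],"roll":0,"claw":0.064},{"dp":[0,0,-0.002],"roll":0,"claw":0.064},{"dp":[0,0,-0.01],"roll":0,"claw":0.064}]'

```text
time: 6.58
tool_pos: [518.5, 80.0, 45.2]
orientation: [0.0, 0.996, -0.09, -0.002]
contact_force: [-0.3, -0.1, -0.8]
opening: 64.2
```

play_rows --increments '[{"dp":[0,0,-0.03],"roll":0,"claw":0.064},{"dp":[-0.012,0,-0.06],"roll":0,"claw":0.064},{"dp":[-0.025,0,-0.09],"roll":0,"claw":0.064},{"dp":[-0.025,0,-0.11],"roll":0,"claw":0.064},{"dp":[-0.025,0,-0.11],"roll":0,"claw":0.064}]'

```text
time: 7.0
tool_pos: [497.0, 85.0, 163.8]
orientation: [-0.001, 0.996, -0.09, 0.005]
contact_force: [0.3, -1.0, 0.8]
opening: 63.7
```

```bash
cat >> h.py <<'E'
def circ(c,z,r,near=None):
    "Hough circles of world radius r (mm) at height z -> [(world xy, px, radius px)]"
    g=cv2.medianBlur(cv2.cvtColor(np.array(c['img']),cv2.COLOR_RGB2GRAY),5)
    o=cv2.HoughCircles(g,cv2.HOUGH_GRADIENT,1,25,param1=100,param2=22,minRadius=15,maxRadius=90); L=[]
    for u,v,q in (o[0] if o is not None else []):
        p=ray(c,u,v,z);rr=np.linalg.norm(ray(c,u+q,v,z)-p)
        if abs(rr-r)<4 and (near is None or np.hypot(*(p[:2]-near))<60): L.append((p[:2].round(1).tolist(),[round(float(k),1) for k in(u,v,q)],round(float(rr),1)))
    return L
E
python3 - <<'E'
from h import *
w=cam('wrist','w6.png');print(rel((518,80,150),-.18))
print('tins z35',circ(w,35,25));print('wells',circ(w,22,29))
E
```

```text
('at', [496.5, 84.8, 160.9], 'yaw', np.float64(-0.18), 'dp', [0.0219, 0.0009, 0.011], 'roll', np.float64(-0.0), 'open', 63.7, 'F', [-0.5, 0.4, 0.7], 't', 7.05)
tins z35 [([584.8, 68.6], [315.5, 101.5, 41.3], 28.2), ([516.7, 80.2], [316.5, 201.5, 34.7], 25.4), ([469.0, 301.0], [54.5, 308.5, 34.6], 27.6), ([580.3, 22.4], [383.5, 95.5, 32.7], 22.2), ([487.0, -29.2], [469.5, 214.5, 36.1], 26.6)]
wells [([586.0, 68.4], [315.5, 101.5, 41.3], 29.6), ([514.4, 80.6], [316.5, 201.5, 34.7], 26.7), ([464.3, 312.5], [54.5, 308.5, 34.6], 29.0), ([376.4, 76.5], [349.5, 355.5, 36.2], 31.3), ([378.2, 108.8], [312.5, 359.5, 36.6], 31.8), ([483.2, -34.3], [469.5, 214.5, 36.1], 27.9)]
```

Tin at (516.7,80.2) against well 1 at about (518.5,80.6): seated. Now for tin A.

play_rows --increments '[{"dp":[0.014,0.035,0],"roll":0,"claw":0.068},{"dp":[0.028,0.07,0],"roll":0,"claw":0.068},{"dp":[0.042,0.106,0],"roll":0,"claw":0.068},{"dp":[0.056,0.142,0],"roll":0,"claw":0.068},{"dp":[0.07,0.178,0],"roll":0,"claw":0.068}]'

```text
time: 7.47
tool_pos: [531.8, -104.7, 155.6]
orientation: [-0.0, 0.996, -0.09, -0.001]
contact_force: [0.5, 0.1, 0.7]
opening: 67.8
```

play_rows --increments '[{"dp":[0.014,0.035,0],"roll":0,"claw":0.068},{"dp":[0.028,0.07,0],"roll":0,"claw":0.068},{"dp":[0.042,0.106,0],"roll":0,"claw":0.068},{"dp":[0.056,0.142,0],"roll":0,"claw":0.068},{"dp":[0.07,0.178,0],"roll":0,"claw":0.068}]'

```text
time: 7.88
tool_pos: [568.7, -292.5, 155.2]
orientation: [-0.001, 0.996, -0.09, -0.001]
contact_force: [0.3, 0.0, 0.5]
opening: 67.8
```

play_rows --increments '[{"dp":[0.016,0.038,0],"roll":0,"claw":0.068},{"dp":[0.03,0.076,0],"roll":0,"claw":0.068},{"dp":[0.03,0.076,0],"roll":0,"claw":0.068},{"dp":[0.03,0.076,0],"roll":0,"claw":0.068}]'

```text
time: 8.22
tool_pos: [583.9, -372.8, 152.9]
orientation: [-0.001, 0.996, -0.092, -0.003]
contact_force: [-0.4, 0.1, -0.3]
opening: 68.0
```

```bash
python3 - <<'E'
from h import *
w=cam('wrist','w7.png');print(rel((590,-371,150),-.18))
h=cv2.cvtColor(np.array(w['img']),cv2.COLOR_RGB2HSV)
for o in circ(w,21,25): print(o,h[int(o[1][1])-20:int(o[1][1])+20,int(o[1][0])-20:int(o[1][0])+20].reshape(-1,3).mean(0).round())
E
```

```text
('at', [584.4, -371.3, 154.3], 'yaw', np.float64(-0.1818), 'dp', [0.0055, -0.0013, 0.0043], 'roll', np.float64(-0.0018), 'open', 68.2, 'F', [-0.5, 0.2, -0.1], 't', 8.27)
([593.0, -371.2], [310.5, 213.5, 32.5], 24.3) [ 29.  16. 245.]
([610.2, -469.1], [439.5, 166.5, 35.0], 25.2) [12. 36. 71.]
([629.7, -189.5], [62.5, 209.5, 37.7], 28.2) [ 27.  53. 201.]
([499.4, -411.3], [380.5, 315.5, 33.2], 26.9) [ 87. 144. 173.]
([647.0, -199.4], [66.5, 184.5, 33.8], 24.8) [ 24.  68. 195.]
([546.8, -256.7], [180.5, 294.5, 30.9], 24.7) [ 33.  23. 193.]
([654.8, -435.0], [384.5, 111.5, 40.3], 27.9) [ 34.  19. 223.]
([536.0, -212.1], [131.5, 315.5, 27.5], 22.4) [ 47.  29. 178.]
([503.4, -313.2], [261.5, 330.5, 26.8], 22.1) [ 36.  14. 223.]
([643.3, -398.0], [334.5, 138.5, 36.6], 25.8) [ 39.  10. 221.]
([538.0, -176.0], [88.5, 320.5, 32.4], 26.5) [28. 20. 42.]
```

play_rows --increments '[{"dp":[0.008,-0.001,0.035],"roll":0,"claw":0.068},{"dp":[0.008,-0.001,0.07],"roll":0,"claw":0.068},{"dp":[0.008,-0.001,0.105],"roll":0,"claw":0.068},{"dp":[0.008,-0.001,0.131],"roll":0,"claw":0.068},{"dp":[0.008,-0.001,0.131],"roll":0,"claw":0.068}]'

```text
time: 8.68
tool_pos: [589.8, -367.0, 17.9]
orientation: [-0.003, 0.996, -0.089, -0.006]
contact_force: [-0.9, 1.1, -2.0]
opening: 68.1
```

play_rows --increments '[{"dp":[0,0,0],"roll":0,"claw":0.045},{"dp":[0,0,0],"roll":0,"claw":0.045},{"dp":[0,0,0],"roll":0,"claw":0.045},{"dp":[0,0,0],"roll":0,"claw":0.045},{"dp":[0,0,0],"roll":0,"claw":0.045}]' --newtons 30

```text
time: 9.1
tool_pos: [594.1, -371.8, 28.8]
orientation: [0.001, 0.996, -0.09, 0.002]
contact_force: [0.2, -0.2, -0.7]
opening: 48.4
```

play_rows --increments '[{"dp":[0,0,-0.03],"roll":0,"claw":0.045},{"dp":[0,0,-0.065],"roll":0.0,"claw":0.045},{"dp":[0,0,-0.1],"roll":0,"claw":0.045},{"dp":[0,0,-0.135],"roll":0,"claw":0.045},{"dp":[0,0,-0.135],"roll":0,"claw":0.045}]'

```text
time: 9.52
tool_pos: [595.6, -373.1, 173.3]
orientation: [0.004, 0.996, -0.09, 0.007]
contact_force: [1.0, -1.4, 2.1]
opening: 47.9
```

```bash
python3 - <<'E'
from h import *
w=cam('wrist','w8.png');print(rel((560,72,160),-.18))
for o in circ(w,w['eye'][2]-137,25,ctrl.state()['tool_pos'][:2]): print(o)
E
```

```text
('at', [595.1, -372.7, 169.5], 'yaw', np.float64(-0.1803), 'dp', [-0.1143, -0.4312, 0.006], 'roll', np.float64(-0.0003), 'open', 47.7, 'F', [0.4, 0.3, 0.4], 't', 9.57)
([601.4, -374.9], [315.5, 287.5, 51.7], 21.4)
([594.4, -345.0], [248.5, 314.5, 64.0], 27.0)
([590.3, -357.0], [278.5, 318.5, 55.2], 23.3)
([638.8, -346.0], [225.5, 212.5, 65.2], 25.4)
```

play_rows --increments '[{"dp":[-0.009,-0.036,0],"roll":0,"claw":0.045},{"dp":[-0.018,-0.072,0],"roll":0,"claw":0.045},{"dp":[-0.027,-0.108,0],"roll":0,"claw":0.045},{"dp":[-0.036,-0.144,0],"roll":0,"claw":0.045},{"dp":[-0.045,-0.18,0],"roll":0,"claw":0.045}]'

```text
time: 9.98
tool_pos: [580.4, -184.5, 160.4]
orientation: [-0.0, 0.996, -0.09, -0.0]
contact_force: [-0.3, 0.5, -0.8]
opening: 48.0
```

play_rows --increments '[{"dp":[-0.009,-0.036,0],"roll":0,"claw":0.045},{"dp":[-0.018,-0.072,0],"roll":0,"claw":0.045},{"dp":[-0.027,-0.108,0],"roll":0,"claw":0.045},{"dp":[-0.036,-0.144,0],"roll":0,"claw":0.045},{"dp":[-0.045,-0.18,0],"roll":0,"claw":0.045}]'

```text
time: 10.4
tool_pos: [568.4, 0.7, 160.7]
orientation: [-0.0, 0.996, -0.09, -0.0]
contact_force: [0.5, -0.6, -0.4]
opening: 47.6
```

play_rows --increments '[{"dp":[-0.009,-0.036,0],"roll":0,"claw":0.045},{"dp":[-0.018,-0.072,0],"roll":0,"claw":0.045},{"dp":[-0.018,-0.072,0],"roll":0,"claw":0.045},{"dp":[-0.018,-0.072,0],"roll":0,"claw":0.045},{"dp":[-0.018,-0.072,0],"roll":0,"claw":0.045}]'

```text
time: 10.82
tool_pos: [564.1, 72.8, 160.8]
orientation: [0.0, 0.996, -0.09, -0.0]
contact_force: [0.6, -0.7, -1.1]
opening: 47.6
```

```bash
python3 - <<'E'
from h import *
w=cam('wrist','w9.png');print(rel((585,68,67),-.18),w['eye'])
for o in circ(w,22,29): print('well',o)
for o in circ(w,w['eye'][2]-135,25,ctrl.state()['tool_pos'][:2]): print('tin',o)
E
```

```text
('at', [564.3, 72.1, 160.9], 'yaw', np.float64(-0.181), 'dp', [0.0211, 0.0003, 0.0939], 'roll', np.float64(-0.001), 'open', 47.9, 'F', [0.7, 0.6, -0.4], 't', 10.87) [630.54270353  60.1468168  289.99886677]
well ([653.3, 55.7], [315.5, 98.5, 41.0], 28.9)
well ([584.6, 68.1], [315.5, 196.5, 35.2], 26.7)
well ([394.5, -159.9], [613.5, 363.5, 36.1], 31.3)
well ([559.9, -16.0], [429.5, 208.5, 41.6], 31.8)
tin ([574.2, 70.2], [315.5, 278.5, 60.7], 24.7)
tin ([553.8, 82.9], [294.5, 327.5, 59.6], 25.2)
tin ([599.4, 53.1], [347.5, 211.5, 71.7], 27.7)
```

play_rows --increments '[{"dp":[0.012,0.0,0.03],"roll":0,"claw":0.045},{"dp":[0.023,0.0005,0.06],"roll":0,"claw":0.045},{"dp":[0.023,0.0005,0.08],"roll":0,"claw":0.045},{"dp":[0.023,0.0005,0.09],"roll":0,"claw":0.045},{"dp":[0.023,0.0005,0.095],"roll":0,"claw":0.045}]'

```text
time: 11.28
tool_pos: [585.8, 66.9, 63.8]
orientation: [0.0, 0.996, -0.091, -0.002]
contact_force: [-1.0, -0.4, -0.6]
opening: 47.8
```

play_rows --increments '[{"dp":[0,0,0],"roll":0,"claw":0.045},{"dp":[0,0,0.0],"roll":0,"claw":0.045},{"dp":[0,0,0.007],"roll":0,"claw":0.045},{"dp":[0,0,0.014],"roll":0,"claw":0.045},{"dp":[0,0,0.018],"roll":0,"claw":0.045}]'

```text
time: 11.7
tool_pos: [586.9, 68.5, 48.1]
orientation: [-0.0, 0.996, -0.09, 0.0]
contact_force: [0.6, -0.4, -0.9]
opening: 48.0
```

play_rows --increments '[{"dp":[0,0,0],"roll":0,"claw":0.045},{"dp":[0,0,0.0],"roll":0,"claw":0.045},{"dp":[0,0,0.0],"roll":0,"claw":0.045}]'

```text
time: 11.95
tool_pos: [586.9, 68.6, 48.4]
orientation: [-0.0, 0.996, -0.09, 0.0]
contact_force: [0.4, -0.1, 0.4]
opening: 47.7
```

```bash
python3 - <<'E'
from h import *
w=cam('wrist','w10.png');print(rel((587,67.7,43),-.18),w['eye'])
for o in circ(w,22,29): print('well',o)
for o in circ(w,35,25,ctrl.state()['tool_pos'][:2]): print('tin',o)
E
```

```text
('at', [587.0, 68.6, 48.6], 'yaw', np.float64(-0.18), 'dp', [0.0002, 0.0008, 0.0056], 'roll', np.float64(-0.0), 'open', 47.8, 'F', [-0.2, -0.2, 0.2], 't', 12.0) [653.21207274  55.81965779 177.67053973]
well ([650.9, 55.7], [316.5, 138.5, 68.3], 28.8)
well ([582.9, 68.5], [315.5, 289.5, 63.3], 29.9)
well ([586.7, 18.8], [419.5, 264.5, 55.2], 25.6)
well ([515.3, 81.9], [313.5, 410.5, 51.1], 26.8)
well ([595.0, 126.8], [189.5, 286.5, 53.6], 25.3)
tin ([588.8, 67.5], [315.5, 289.5, 63.3], 27.4)
tin ([592.2, 21.9], [419.5, 264.5, 55.2], 23.4)
tin ([599.9, 120.9], [189.5, 286.5, 53.6], 23.2)
```

play_rows --increments '[{"dp":[0,0.0005,0.002],"roll":0,"claw":0.045},{"dp":[0,0.0005,0.004],"roll":0,"claw":0.045},{"dp":[0,0.0005,0.0055],"roll":0,"claw":0.045},{"dp":[0,0.0005,0.0055],"roll":0,"claw":0.045}]'

```text
time: 12.33
tool_pos: [586.5, 67.9, 42.2]
orientation: [0.0, 0.996, -0.09, -0.0]
contact_force: [-0.5, 0.6, 0.2]
opening: 47.6
```

play_rows --increments '[{"dp":[0,0,0.001],"roll":0,"claw":0.045},{"dp":[0,0,0.002],"roll":0,"claw":0.045},{"dp":[0,0,0.002],"roll":0,"claw":0.045}]'

```text
time: 12.58
tool_pos: [587.0, 68.0, 42.0]
orientation: [-0.0, 0.996, -0.09, 0.0]
contact_force: [-2.5, -0.6, 4.5]
opening: 47.4
```

Contact at z 42 (4.5 N), which is about pick height plus 14, so this tin is on the floor too. I'll release, rise and check.

play_rows --increments '[{"dp":[0,0,0],"roll":0,"claw":0.06},{"dp":[0,0,0],"roll":0,"claw":0.064},{"dp":[0,0,0],"roll":0,"claw":0.064},{"dp":[0,0,-0.005],"roll":0,"claw":0.064},{"dp":[0,0,-0.015],"roll":0,"claw":0.064}]'

```text
time: 13.0
tool_pos: [585.8, 67.9, 54.5]
orientation: [0.0, 0.996, -0.09, -0.002]
contact_force: [-0.9, -1.1, 0.1]
opening: 64.0
```

play_rows --increments '[{"dp":[0,0,-0.03],"roll":0,"claw":0.064},{"dp":[-0.015,0,-0.065],"roll":0,"claw":0.064},{"dp":[-0.03,0,-0.1],"roll":0,"claw":0.064},{"dp":[-0.03,0,-0.105],"roll":0,"claw":0.064},{"dp":[-0.03,0,-0.105],"roll":0,"claw":0.064}]'

```text
time: 13.42
tool_pos: [558.8, 73.6, 166.4]
orientation: [-0.001, 0.996, -0.09, 0.004]
contact_force: [0.3, 0.4, 0.2]
opening: 64.2
```

```bash
python3 - <<'E'
from h import *
w=cam('wrist','w11.png');print(rel((462,408,160),0))
for o in circ(w,35,25,np.array([585,68])): print('tin',o)
for o in circ(w,22,29,np.array([653,56])): print('well',o)
E
```

```text
('at', [558.0, 73.5, 163.3], 'yaw', np.float64(-0.18), 'dp', [-0.1544, -0.3119, 0.0029], 'roll', np.float64(-0.18), 'open', 63.9, 'F', [-0.4, 0.4, 0.3], 't', 13.47)
tin ([587.1, 65.8], [318.5, 188.5, 35.3], 25.9)
tin ([579.9, 26.1], [373.5, 188.5, 38.6], 28.3)
tin ([575.5, 93.6], [284.5, 210.5, 34.9], 26.0)
tin ([606.5, 95.4], [273.5, 169.5, 34.9], 25.2)
tin ([540.7, 81.9], [308.5, 251.5, 28.6], 22.0)
well ([651.9, 56.3], [315.5, 95.5, 41.6], 30.0)
```

play_rows --increments '[{"dp":[-0.017,-0.034,0],"roll":0,"claw":0.068},{"dp":[-0.034,-0.068,0],"roll":0,"claw":0.068},{"dp":[-0.051,-0.103,0],"roll":0,"claw":0.068},{"dp":[-0.068,-0.138,0],"roll":0,"claw":0.068},{"dp":[-0.085,-0.172,0],"roll":0,"claw":0.068}]'

```text
time: 13.88
tool_pos: [503.3, 259.0, 158.4]
orientation: [0.001, 0.996, -0.09, -0.002]
contact_force: [-0.4, -0.5, -0.4]
opening: 68.0
```

play_rows --increments '[{"dp":[-0.017,-0.034,0],"roll":-0.06,"claw":0.068},{"dp":[-0.034,-0.068,0],"roll":-0.12,"claw":0.068},{"dp":[-0.051,-0.103,0],"roll":-0.18,"claw":0.068},{"dp":[-0.068,-0.136,0],"roll":-0.18,"claw":0.068},{"dp":[-0.07,-0.14,0],"roll":-0.18,"claw":0.068}]'

```text
time: 14.3
tool_pos: [457.6, 412.8, 157.7]
orientation: [0.0, 1.0, 0.003, -0.002]
contact_force: [-0.2, 0.2, -1.1]
opening: 68.2
```

play_rows --increments '[{"dp":[0,0,0],"roll":0,"claw":0.068},{"dp":[0,0,0],"roll":0,"claw":0.068}]'

```text
time: 14.47
tool_pos: [460.4, 407.6, 158.8]
orientation: [0.001, 1.0, 0.0, -0.001]
contact_force: [0.5, -0.1, 0.6]
opening: 67.7
```

```bash
python3 - <<'E'
from h import *
w=cam('wrist','w12.png');print(rel((461,408,150),0))
h=cv2.cvtColor(np.array(w['img']),cv2.COLOR_RGB2HSV)
for o in circ(w,21,25,np.array([461,408])): print(o,h[int(o[1][1])-20:int(o[1][1])+20,int(o[1][0])-20:int(o[1][0])+20].reshape(-1,3).mean(0).round())
E
```

```text
('at', [460.9, 407.0, 159.3], 'yaw', np.float64(-0.001), 'dp', [0.0001, -0.0011, 0.0093], 'roll', np.float64(-0.001), 'open', 68.0, 'F', [0.1, 0.1, -0.3], 't', 14.52)
([461.8, 412.5], [307.5, 221.5, 31.0], 23.8) [ 27.  25. 195.]
```

play_rows --increments '[{"dp":[0.002,-0.005,0.035],"roll":0,"claw":0.068},{"dp":[0.002,-0.005,0.07],"roll":0,"claw":0.068},{"dp":[0.002,-0.005,0.105],"roll":0,"claw":0.068},{"dp":[0.002,-0.005,0.13],"roll":0,"claw":0.068},{"dp":[0.002,-0.005,0.136],"roll":0,"claw":0.068}]'

```text
time: 14.93
tool_pos: [460.9, 409.1, 18.2]
orientation: [0.003, 1.0, -0.001, -0.004]
contact_force: [-0.1, -0.3, -0.9]
opening: 67.8
```

play_rows --increments '[{"dp":[0,0,0],"roll":0,"claw":0.045},{"dp":[0,0,0],"roll":0,"claw":0.045},{"dp":[0,0,0],"roll":0,"claw":0.045},{"dp":[0,0,0],"roll":0,"claw":0.045},{"dp":[0,0,0],"roll":0,"claw":0.045}]' --newtons 30

```text
time: 15.35
tool_pos: [463.7, 413.7, 27.1]
orientation: [-0.001, 1.0, -0.0, 0.001]
contact_force: [-0.6, -0.7, -0.4]
opening: 48.2
```

play_rows --increments '[{"dp":[0,0,-0.03],"roll":0,"claw":0.045},{"dp":[0,0,-0.065],"roll":0.0,"claw":0.045},{"dp":[0,0,-0.1],"roll":0.06,"claw":0.045},{"dp":[0,0,-0.138],"roll":0.12,"claw":0.045},{"dp":[0,0,-0.138],"roll":0.18,"claw":0.045}]'

```text
time: 15.77
tool_pos: [465.2, 415.2, 174.6]
orientation: [-0.006, 0.996, -0.091, 0.006]
contact_force: [0.8, 0.6, 1.7]
opening: 48.4
```

play_rows --increments '[{"dp":[0,0,0],"roll":0,"claw":0.045},{"dp":[0,0,0],"roll":0,"claw":0.045}]'

```text
time: 15.93
tool_pos: [462.7, 413.2, 163.6]
orientation: [-0.0, 0.996, -0.089, 0.0]
contact_force: [0.1, 0.8, -0.2]
opening: 48.1
```

```bash
python3 - <<'E'
from h import *
print(rel((632,60,160),-.18))
E
```

```text
('at', [462.7, 413.2, 163.6], 'yaw', np.float64(-0.1784), 'dp', [0.2293, 0.3176, 0.0034], 'roll', np.float64(0.0016), 'open', 48.1, 'F', [0.1, 0.8, -0.2], 't', 15.93)
```

Tin L is held. Carrying it to above well 3 (392 mm).

play_rows --increments '[{"dp":[0.022,0.03,0],"roll":0,"claw":0.045},{"dp":[0.045,0.062,0],"roll":0,"claw":0.045},{"dp":[0.068,0.094,0],"roll":0,"claw":0.045},{"dp":[0.091,0.126,0],"roll":0,"claw":0.045},{"dp":[0.114,0.158,0],"roll":0,"claw":0.045}]'

```text
time: 16.35
tool_pos: [546.1, 235.4, 160.5]
orientation: [0.001, 0.996, -0.089, -0.002]
contact_force: [0.3, 0.6, -0.1]
opening: 48.1
```

play_rows --increments '[{"dp":[0.023,0.032,0],"roll":0,"claw":0.045},{"dp":[0.046,0.064,0],"roll":0,"claw":0.045},{"dp":[0.069,0.096,0],"roll":0,"claw":0.045},{"dp":[0.092,0.128,0],"roll":0,"claw":0.045},{"dp":[0.115,0.159,0],"roll":0,"claw":0.045}]'

```text
time: 16.77
tool_pos: [630.8, 58.1, 160.5]
orientation: [0.0, 0.996, -0.089, -0.002]
contact_force: [0.8, 0.8, 0.1]
opening: 48.5
```

play_rows --increments '[{"dp":[0,0,0],"roll":0,"claw":0.045},{"dp":[0,0,0],"roll":0,"claw":0.045},{"dp":[0,0,0],"roll":0,"claw":0.045}]'

```text
time: 17.02
tool_pos: [630.4, 60.3, 160.9]
orientation: [-0.0, 0.996, -0.09, -0.002]
contact_force: [-0.2, 0.5, -0.9]
opening: 48.2
```

```bash
python3 - <<'E'
from h import *
w=cam('wrist','w13.png');print(rel((654.5,55.2,65),-.18),w['eye'])
for o in circ(w,22,29,np.array([653,56])): print('well',o)
E
```

```text
('at', [630.4, 61.0, 161.4], 'yaw', np.float64(-0.1787), 'dp', [0.025, 0.0014, 0.0963], 'roll', np.float64(0.0013), 'open', 48.3, 'F', [0.6, 0.6, 0.3], 't', 17.07) [697.15945139  47.52531814 289.88422107]
well ([652.1, 56.3], [314.5, 194.5, 35.5], 26.9)
well ([614.1, 14.1], [376.5, 232.5, 38.3], 29.8)
```

View pics/w13.png

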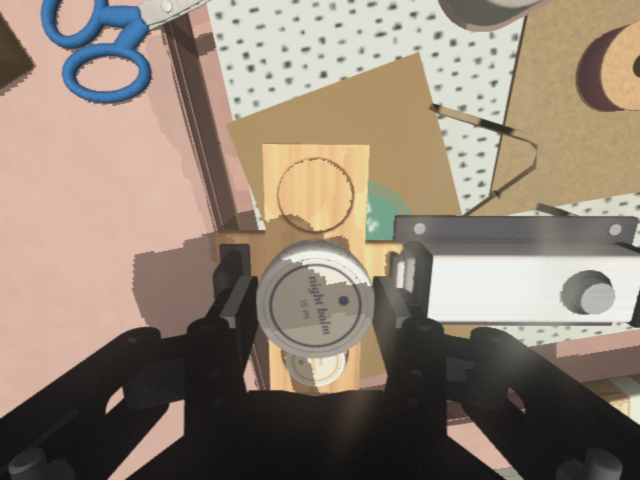

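The tin is level and well 3's rim is at (315,195). Descending.

play_rows --increments '[{"dp":[0.012,0.0005,0.03],"roll":0,"claw":0.045},{"dp":[0.0235,0.001,0.06],"roll":0,"claw":0.045},{"dp":[0.0235,0.001,0.08],"roll":0,"claw":0.045},{"dp":[0.0235,0.001,0.09],"roll":0,"claw":0.045},{"dp":[0.0235,0.001,0.095],"roll":0,"claw":0.045}]'

```text
time: 17.48
tool_pos: [652.4, 56.5, 65.0]
orientation: [0.0, 0.996, -0.089, -0.002]
contact_force: [-0.1, 0.1, -0.4]
opening: 48.4
```

play_rows --increments '[{"dp":[0,0,0],"roll":0,"claw":0.045},{"dp":[0,0,0.0],"roll":0,"claw":0.045},{"dp":[0,0,0.007],"roll":0,"claw":0.045},{"dp":[0,0,0.014],"roll":0,"claw":0.045},{"dp":[0,0,0.019],"roll":0,"claw":0.045}]'

```text
time: 17.9
tool_pos: [654.3, 55.0, 49.0]
orientation: [-0.0, 0.996, -0.09, 0.001]
contact_force: [-0.8, 0.1, -0.3]
opening: 48.0
```

play_rows --increments '[{"dp":[0,0,0],"roll":0,"claw":0.045},{"dp":[0,0,0.002],"roll":0,"claw":0.045},{"dp":[0,0,0.003],"roll":0,"claw":0.045},{"dp":[0,0,0.003],"roll":0,"claw":0.045}]'

```text
time: 18.23
tool_pos: [654.1, 54.9, 45.6]
orientation: [-0.0, 0.996, -0.09, -0.0]
contact_force: [-0.1, 0.3, -0.2]
opening: 48.4
```

play_rows --increments '[{"dp":[0,0,0.001],"roll":0,"claw":0.045},{"dp":[0,0,0.002],"roll":0,"claw":0.045},{"dp":[0,0,0.002],"roll":0,"claw":0.045}]'

```text
time: 18.48
tool_pos: [654.1, 54.9, 43.7]
orientation: [0.0, 0.996, -0.09, -0.0]
contact_force: [0.1, 0.2, 0.5]
opening: 48.1
```

play_rows --increments '[{"dp":[0,0,0.001],"roll":0,"claw":0.045},{"dp":[0,0,0.002],"roll":0,"claw":0.045},{"dp":[0,0,0.003],"roll":0,"claw":0.045},{"dp":[0,0,0.003],"roll":0,"claw":0.045}]'

```text
time: 18.82
tool_pos: [653.9, 55.0, 40.4]
orientation: [0.0, 0.996, -0.09, -0.0]
contact_force: [0.3, 0.3, -0.7]
opening: 48.2
```

play_rows --increments '[{"dp":[0,0,0.001],"roll":0,"claw":0.045},{"dp":[0,0,0.002],"roll":0,"claw":0.045},{"dp":[0,0,0.002],"roll":0,"claw":0.045}]'

```text
time: 19.07
tool_pos: [654.2, 55.0, 39.1]
orientation: [-0.0, 0.996, -0.09, 0.0]
contact_force: [-0.6, -0.2, 1.4]
opening: 48.2
```

Contact registers, so I'll release and rise to a spot where all three wells are in view.

play_rows --increments '[{"dp":[0,0,0],"roll":0,"claw":0.06},{"dp":[0,0,0],"roll":0,"claw":0.064},{"dp":[0,0,0],"roll":0,"claw":0.064},{"dp":[0,0,-0.005],"roll":0,"claw":0.064},{"dp":[0,0,-0.02],"roll":0,"claw":0.064}]'

```text
time: 19.48
tool_pos: [652.5, 54.9, 56.1]
orientation: [0.0, 0.996, -0.09, -0.003]
contact_force: [-0.9, 0.0, -0.3]
opening: 63.9
```

play_rows --increments '[{"dp":[-0.005,0,-0.035],"roll":0,"claw":0.05},{"dp":[-0.03,0,-0.065],"roll":0,"claw":0.03},{"dp":[-0.06,0,-0.09],"roll":0,"claw":0},{"dp":[-0.09,0,-0.115],"roll":0,"claw":0},{"dp":[-0.12,0,-0.14],"roll":0,"claw":0}]'

```text
time: 19.9
tool_pos: [534.7, 76.6, 200.3]
orientation: [-0.0, 0.996, -0.09, 0.0]
contact_force: [0.1, 0.4, 0.6]
opening: 3.3
```

play_rows --increments '[{"dp":[-0.025,0,-0.01],"roll":0,"claw":0},{"dp":[-0.04,0,-0.015],"roll":0,"claw":0},{"dp":[-0.04,0,-0.015],"roll":0,"claw":0},{"dp":[-0.04,0,-0.015],"roll":0,"claw":0}]'

```text
time: 20.23
tool_pos: [496.8, 83.8, 214.9]
orientation: [-0.0, 0.996, -0.09, 0.001]
contact_force: [0.5, -0.1, -0.1]
opening: 0.0
```

```bash
python3 - <<'E'
from h import *
w=cam('wrist','w14.png');print(rel((546,-131,100),-.18))
for o in circ(w,35,25): print('tin',o)
I=np.array(w['img'])[:,:,::-1];cv2.imwrite('pics/w14c.png',cv2.resize(I[0:300,160:640],None,fx=1.65,fy=1.65))
E
```

```text
('at', [497.1, 83.6, 213.8], 'yaw', np.float64(-0.1801), 'dp', [0.0865, 0.2023, 0.1139], 'roll', np.float64(-0.0001), 'open', 0.1, 'F', [0.4, 0.0, 0.3], 't', 20.28)
tin ([587.2, 67.5], [314.5, 102.5, 30.0], 24.5)
tin ([518.4, 78.3], [316.5, 187.5, 29.7], 25.8)
tin ([650.5, 54.4], [316.5, 13.5, 32.0], 24.6)
tin ([466.7, 303.6], [89.5, 284.5, 29.1], 27.3)
tin ([643.5, 112.9], [244.5, 38.5, 32.1], 25.1)
tin ([536.5, 139.0], [243.5, 179.5, 27.7], 23.9)
```

View pics/w14c.png

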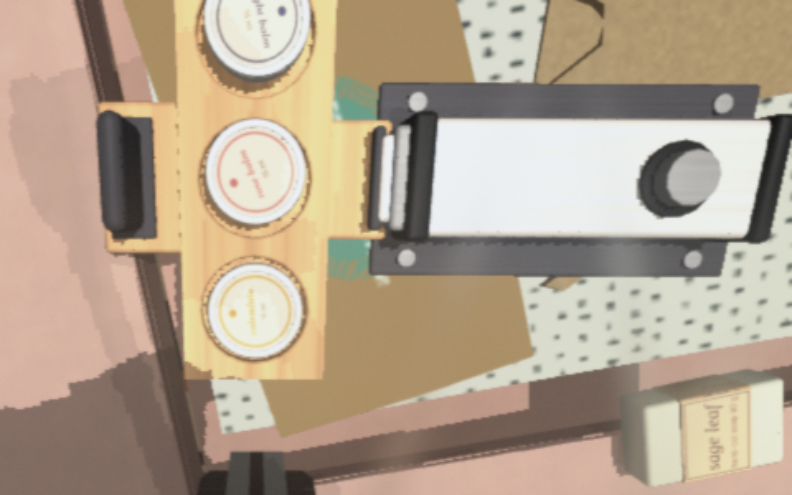

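All three tins sit in their wells. The button top is at full-frame (580.6,107.3).

```bash
python3 - <<'E'
from h import *
w=cam('wrist')
b=ray(w,580.6,107.3,54);print('button',b.round(1),rel((*b[:2],90),-.18))
print('grip top',[ray(w,160+u/1.65,v/1.65,68).round(1).tolist() for u,v in((107,113),(112,232))])
E
```

```text
button [ 545.6 -132.3   54. ] ('at', [497.1, 83.4, 213.1], 'yaw', np.float64(-0.1804), 'dp', [0.0865, 0.2035, 0.1231], 'roll', np.float64(-0.0004), 'open', -0.1, 'F', [0.1, -0.2, 0.8], 't', 20.33)
grip top [[618.3, 126.1, 68.0], [569.6, 136.0, 68.0]]
```

play_rows --increments '[{"dp":[0.016,0.036,0],"roll":0,"claw":0},{"dp":[0.032,0.072,0],"roll":0,"claw":0},{"dp":[0.048,0.108,0],"roll":0,"claw":0},{"dp":[0.064,0.145,0],"roll":0,"claw":0},{"dp":[0.08,0.183,0],"roll":0,"claw":0}]'

```text
time: 20.75
tool_pos: [543.2, -112.9, 212.1]
orientation: [-0.0, 0.996, -0.09, -0.001]
contact_force: [1.7, 0.5, 0.4]
opening: 0.0
```

play_rows --increments '[{"dp":[0.008,0.021,0.02],"roll":0,"claw":0},{"dp":[0.008,0.021,0.055],"roll":0,"claw":0},{"dp":[0.008,0.021,0.09],"roll":0,"claw":0},{"dp":[0.008,0.021,0.12],"roll":0,"claw":0},{"dp":[0.008,0.021,0.125],"roll":0,"claw":0}]'

```text
time: 21.17
tool_pos: [543.4, -132.6, 80.0]
orientation: [-0.001, 0.996, -0.091, -0.007]
contact_force: [-0.5, 0.6, -0.7]
opening: -0.2
```

play_rows --increments '[{"dp":[0,0,0],"roll":0,"claw":0},{"dp":[0,0,0],"roll":0,"claw":0},{"dp":[0,0,0],"roll":0,"claw":0}]'

```text
time: 21.42
tool_pos: [548.2, -133.2, 91.4]
orientation: [0.0, 0.996, -0.09, 0.002]
contact_force: [0.2, -0.7, 0.1]
opening: 0.5
```

```bash
python3 - <<'E'
from h import *
print(rel((547,-133,60),-.18))
E
```

```text
('at', [548.2, -133.2, 91.4], 'yaw', np.float64(-0.1801), 'dp', [-0.0013, -0.0, 0.0314], 'roll', np.float64(-0.0001), 'open', 0.5, 'F', [0.2, -0.7, 0.1], 't', 21.42)
```

play_rows --increments '[{"dp":[-0.001,0,0.01],"roll":0,"claw":0},{"dp":[-0.001,0,0.018],"roll":0,"claw":0},{"dp":[-0.001,0,0.022],"roll":0,"claw":0},{"dp":[-0.001,0,0.026],"roll":0,"claw":0},{"dp":[-0.001,0,0.028],"roll":0,"claw":0}]'

```text
time: 21.83
tool_pos: [545.7, -132.5, 60.5]
orientation: [-0.0, 0.996, -0.09, 0.0]
contact_force: [-0.7, 0.0, 2.4]
opening: -0.2
```

play_rows --increments '[{"dp":[0,0,0.001],"roll":0,"claw":0},{"dp":[0,0,0.001],"roll":0,"claw":0},{"dp":[0,0,0.001],"roll":0,"claw":0}]'

```text
time: 22.08
tool_pos: [545.7, -132.6, 59.8]
orientation: [-0.0, 0.996, -0.09, 0.0]
contact_force: [0.9, 0.3, 1.5]
opening: 0.0
```

play_rows --increments '[{"dp":[0,0,0.001],"roll":0,"claw":0},{"dp":[0,0,0.002],"roll":0,"claw":0},{"dp":[0,0,0.003],"roll":0,"claw":0},{"dp":[0,0,0.003],"roll":0,"claw":0}]'

```text
time: 22.42
tool_pos: [545.8, -132.6, 58.8]
orientation: [0.0, 0.996, -0.09, 0.0]
contact_force: [-5.2, 2.3, 11.0]
opening: -0.3
```

The button hit its hard stop (11 N at tip height ≈ 45 mm), so it is fully pressed. Moving to the grip.

play_rows --increments '[{"dp":[0,0,-0.035],"roll":0,"claw":0},{"dp":[0,0,-0.07],"roll":0,"claw":0},{"dp":[0,0,-0.105],"roll":0,"claw":0.01},{"dp":[0,-0.03,-0.12],"roll":0,"claw":0.032},{"dp":[0,-0.065,-0.12],"roll":0,"claw":0.032}]'

```text
time: 22.83
tool_pos: [559.1, -70.3, 182.8]
orientation: [0.001, 0.996, -0.092, 0.005]
contact_force: [1.3, 0.3, 0.3]
opening: 31.6
```

play_rows --increments '[{"dp":[0,-0.035,0],"roll":0,"claw":0.032},{"dp":[0,-0.072,0],"roll":0,"claw":0.032},{"dp":[0,-0.11,0],"roll":0,"claw":0.032},{"dp":[0,-0.15,0],"roll":0,"claw":0.032},{"dp":[0.003,-0.185,0],"roll":0,"claw":0.032}]'

```text
time: 23.25
tool_pos: [593.2, 115.1, 176.6]
orientation: [-0.0, 0.996, -0.09, -0.0]
contact_force: [0.9, -0.8, -0.4]
opening: 32.1
```

play_rows --increments '[{"dp":[-0.015,-0.01,0],"roll":0,"claw":0.032},{"dp":[-0.03,-0.018,0],"roll":0,"claw":0.032},{"dp":[-0.03,-0.018,0],"roll":0,"claw":0.032},{"dp":[-0.03,-0.018,0],"roll":0,"claw":0.032}]'

```text
time: 23.58
tool_pos: [566.9, 136.3, 176.6]
orientation: [0.0, 0.996, -0.089, 0.0]
contact_force: [-0.7, 1.0, 0.5]
opening: 32.0
```

```bash
python3 - <<'E'
from h import *
w=cam('wrist','w15.png');print(rel((597,131,90),-.18))
I=np.array(w['img']);h=cv2.cvtColor(I,cv2.COLOR_RGB2HSV)
m=((h[:,:,2]<75)*255).astype(np.uint8);m[300:]=0
n,l,s,ce=cv2.connectedComponentsWithStats(m)
for i in range(1,n):
    if s[i,4]>300:
        pts=np.argwhere(l==i)[:,::-1].astype(np.float32);r=cv2.minAreaRect(pts)
        print(s[i].tolist(),ce[i].round(),[ray(w,*p,68)[:2].round(1).tolist() for p in cv2.boxPoints(r)])
for o in circ(w,35,25): print('tin',o)
E
```

```text
('at', [567.3, 135.6, 176.7], 'yaw', np.float64(-0.1799), 'dp', [0.03, -0.0008, 0.0867], 'roll', np.float64(0.0001), 'open', 32.0, 'F', [-0.2, 0.2, -0.3], 't', 23.63)
[0, 0, 50, 19, 626] [20.  7.] [[740.0, 292.2], [734.9, 263.9], [726.0, 267.4], [731.2, 296.0]]
[479, 146, 42, 82, 1255] [505. 188.] [[553.6, 24.5], [607.0, 15.8], [600.6, -6.1], [546.7, 1.2]]
[300, 151, 21, 69, 328] [305. 178.] [[583.3, 151.3], [625.2, 133.2], [620.8, 122.4], [578.5, 140.0]]
[0, 263, 36, 37, 513] [ 21. 279.] [[584.1, 361.4], [590.2, 348.0], [559.1, 338.4], [552.5, 352.1]]
[237, 275, 42, 25, 595] [261. 291.] [[528.5, 200.5], [546.8, 196.1], [541.6, 167.3], [523.2, 171.1]]
tin ([586.2, 67.3], [399.5, 182.5, 32.4], 24.5)
tin ([651.0, 59.0], [400.5, 90.5, 39.7], 28.2)
tin ([523.1, 80.3], [392.5, 262.5, 32.3], 26.0)
tin ([569.6, 27.0], [454.5, 194.5, 31.5], 24.1)
tin ([670.5, 64.5], [389.5, 62.5, 40.5], 28.2)
tin ([480.6, 106.6], [367.5, 314.5, 30.8], 25.9)
tin ([523.0, 103.9], [363.5, 267.5, 26.6], 21.5)
tin ([613.6, 81.9], [375.5, 149.5, 35.2], 26.0)
tin ([502.1, -16.3], [514.5, 266.5, 27.9], 22.5)
```

View pics/w15.png

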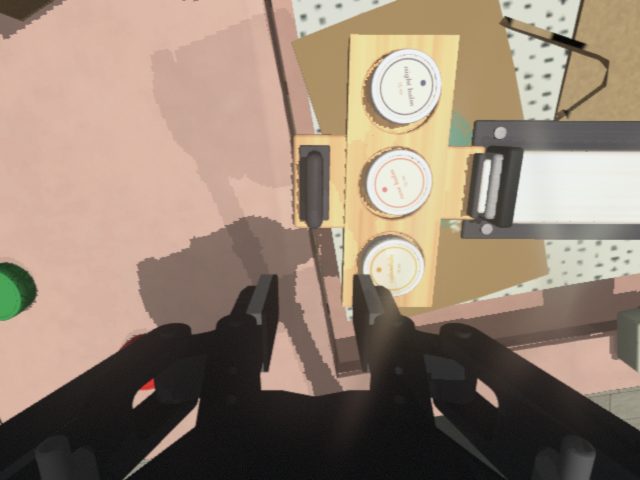

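Tray still in and tins in place. The grip top is at (313,186), lined up with the jaw centre column (315). Descending over the tab and closing.

play_rows --increments '[{"dp":[0.015,-0.001,0.02],"roll":0,"claw":0.034},{"dp":[0.03,-0.001,0.045],"roll":0,"claw":0.034},{"dp":[0.03,-0.001,0.07],"roll":0,"claw":0.034},{"dp":[0.03,-0.001,0.08],"roll":0,"claw":0.034},{"dp":[0.03,-0.001,0.08],"roll":0,"claw":0.034}]' --newtons 80

```text
time: 24.05
tool_pos: [595.3, 130.1, 92.7]
orientation: [0.001, 0.996, -0.091, -0.003]
contact_force: [0.1, 0.5, -0.2]
opening: 33.9
```

play_rows --increments '[{"dp":[0,0,0.008],"roll":0,"claw":0.034},{"dp":[0,0,0.02],"roll":0,"claw":0.034},{"dp":[0,0,0.034],"roll":0,"claw":0.034},{"dp":[0,0,0.044],"roll":0,"claw":0.034},{"dp":[0,0,0.048],"roll":0,"claw":0.034}]'

```text
time: 24.47
tool_pos: [595.8, 131.4, 46.3]
orientation: [0.0, 0.996, -0.09, -0.001]
contact_force: [-0.5, -0.5, -0.3]
opening: 33.9
```

play_rows --increments '[{"dp":[0,0,0],"roll":0,"claw":0.034},{"dp":[0,0,0],"roll":0,"claw":0.034}]'

```text
time: 24.63
tool_pos: [596.8, 131.5, 48.6]
orientation: [0.0, 0.996, -0.09, -0.0]
contact_force: [-0.1, -0.4, 0.8]
opening: 33.9
```

play_rows --increments '[{"dp":[0,0,0],"roll":0,"claw":0.02},{"dp":[0,0,0],"roll":0,"claw":0.005},{"dp":[0,0,0],"roll":0,"claw":0.005},{"dp":[0,0,0],"roll":0,"claw":0.005},{"dp":[0,0,0],"roll":0,"claw":0.005}]' --newtons 80

```text
time: 25.05
tool_pos: [597.4, 131.6, 49.9]
orientation: [-0.0, 0.996, -0.09, 0.001]
contact_force: [-0.7, -0.5, 3.7]
opening: 11.3
```

Gripped (opening 11.3 mm). Pulling gently.

play_rows --increments '[{"dp":[0,-0.004,0],"roll":0,"claw":0.005},{"dp":[0,-0.01,0],"roll":0,"claw":0.005},{"dp":[0,-0.018,0],"roll":0,"claw":0.005},{"dp":[0,-0.026,0],"roll":0,"claw":0.005},{"dp":[0,-0.034,0],"roll":0,"claw":0.005}]'

```text
time: 25.47
tool_pos: [603.6, 164.7, 49.9]
orientation: [0.0, 0.996, -0.09, 0.001]
contact_force: [-0.1, -2.2, 5.0]
opening: 10.9
```

play_rows --increments '[{"dp":[0,-0.008,0],"roll":0,"claw":0.005},{"dp":[0,-0.016,0],"roll":0,"claw":0.005},{"dp":[0,-0.023,0],"roll":0,"claw":0.005},{"dp":[0,-0.03,0],"roll":0,"claw":0.005},{"dp":[0,-0.036,0],"roll":0,"claw":0.005}]'

```text
time: 25.88
tool_pos: [610.0, 198.9, 49.9]
orientation: [0.002, 0.996, -0.09, 0.001]
contact_force: [-2.4, -10.9, 7.5]
opening: 10.6
```

play_rows --increments '[{"dp":[0,-0.004,0],"roll":0,"claw":0.005},{"dp":[0,-0.008,0],"roll":0,"claw":0.005},{"dp":[0,-0.013,0],"roll":0,"claw":0.005},{"dp":[0,-0.018,0],"roll":0,"claw":0.005},{"dp":[0,-0.024,0],"roll":0,"claw":0.005}]'

```text
time: 26.3
tool_pos: [614.5, 223.2, 49.9]
orientation: [0.0, 0.996, -0.091, 0.001]
contact_force: [0.6, -3.5, 5.1]
opening: 11.0
```

play_rows --increments '[{"dp":[0,-0.007,0],"roll":0,"claw":0.005},{"dp":[0,-0.014,0],"roll":0,"claw":0.005},{"dp":[0,-0.021,0],"roll":0,"claw":0.005},{"dp":[0,-0.028,0],"roll":0,"claw":0.005},{"dp":[0,-0.035,0],"roll":0,"claw":0.005}]'

```text
time: 26.72
tool_pos: [621.0, 257.9, 49.9]
orientation: [0.0, 0.996, -0.09, 0.001]
contact_force: [1.7, -3.6, 4.9]
opening: 10.8
```

```bash
python3 - <<'E'
from h import *
g=np.array([597.2,131.5]);y=np.array([np.sin(.183),np.cos(.183)]);s=ctrl.state()
print(rel((*(g+150*y),50),-.18),'travel',(s['tool_pos'][:2]-g)@y)
w=cam('wrist','w16.png')
for o in circ(w,35,25): print('tin',o)
E
```

```text
('at', [621.0, 257.9, 49.9], 'yaw', np.float64(-0.1811), 'dp', [-0.0004, -0.0213, -0.0001], 'roll', np.float64(-0.0011), 'open', 10.8, 'F', [1.7, -3.6, 4.9], 't', 26.72) travel 128.67598521302364
tin ([679.9, 179.0], [487.5, 120.5, 58.4], 22.5)
tin ([675.1, 188.2], [464.5, 137.5, 68.2], 26.6)
tin ([613.5, 201.3], [444.5, 286.5, 55.8], 24.4)
tin ([668.5, 179.6], [487.5, 150.5, 68.5], 27.0)
```

play_rows --increments '[{"dp":[0,-0.006,0],"roll":0,"claw":0.005},{"dp":[0,-0.012,0],"roll":0,"claw":0.005},{"dp":[0,-0.017,0],"roll":0,"claw":0.005},{"dp":[0,-0.02,0],"roll":0,"claw":0.005},{"dp":[0,-0.022,0],"roll":0,"claw":0.005}]'

```text
time: 27.18
tool_pos: [625.0, 279.2, 49.8]
orientation: [0.001, 0.996, -0.09, 0.001]
contact_force: [0.5, -11.5, 8.7]
opening: 11.0
```

play_rows --increments '[{"dp":[0,-0.001,0],"roll":0,"claw":0.005},{"dp":[0,-0.001,0],"roll":0,"claw":0.005},{"dp":[0,-0.001,0],"roll":0,"claw":0.005},{"dp":[0,-0.001,0],"roll":0,"claw":0.005}]'

```text
time: 27.52
tool_pos: [625.0, 279.1, 49.9]
orientation: [0.001, 0.996, -0.091, 0.001]
contact_force: [0.3, -8.2, 6.9]
opening: 11.0
```

```bash
python3 - <<'E'
from h import *
g=np.array([597.2,131.5]);y=np.array([np.sin(.183),np.cos(.183)]);s=ctrl.state()
print(rel((*(g+150*y),50),-.18),'travel',(s['tool_pos'][:2]-g)@y)
t=cam('top','t17.png');cam('wrist','w17.png');cam('scene','s17.png')
A=cv2.resize(cv2.imread('pics/w17.png'),(400,300));B=cv2.resize(cv2.imread('pics/t17.png')[200:320,220:380],(400,300),interpolation=cv2.INTER_CUBIC);C=cv2.resize(cv2.imread('pics/s17.png')[180:345,190:410],(400,300),interpolation=cv2.INTER_CUBIC)
cv2.imwrite('pics/m17.png',np.vstack([np.hstack([A,B]),np.hstack([C,0*C])]))
E
```

```text
('at', [625.0, 279.1, 49.9], 'yaw', np.float64(-0.1817), 'dp', [-0.0004, 0.0002, -0.0001], 'roll', np.float64(-0.0017), 'open', 11.0, 'F', [0.3, -8.2, 6.9], 't', 27.52) travel 150.20163768084913
```

Travel is 150.2 mm with the force rising against the solid stop. The picture limit is reached, so I'll check the tins numerically.

```bash
python3 - <<'E'
from h import *
y=np.array([np.sin(.183),np.cos(.183)])
for n in('wrist','scene','top'):
    c=cam(n);h=cv2.cvtColor(np.array(c['img']),cv2.COLOR_RGB2HSV)
    m=cv2.inRange(h,(0,0,110),(179,70,255)); m=cv2.morphologyEx(m,cv2.MORPH_CLOSE,np.ones((9,9),np.uint8) if n=='wrist' else np.ones((3,3),np.uint8))
    for k,wl in enumerate(([518.6,80.5],[585.5,68.1],[652.4,55.8])):
        p=np.array(wl)+150.2*y; u,v=proj(c,(*p,35)); r=abs(proj(c,(p[0],p[1]+25,35))[0]-u)
        ang=np.linspace(0,6.28,24)
        q=np.array([proj(c,(p[0]+18*np.cos(a),p[1]+18*np.sin(a),35)) for a in ang]).round().astype(int)
        mm=np.zeros_like(m);cv2.fillPoly(mm,[q],255);pts=mm>0
        L=[o for o in circ(c,35,25,p) if np.hypot(*(np.array(o[0])-p))<12]
        print(n,k+1,'exp',p.round(1),'px',(round(u),round(v)),'white frac',round((m[pts]>0).mean(),2) if pts.any() else None,L)
print(ctrl.state()['contact_force'],ctrl.state()['opening'])
E
```

```text
wrist 1 exp [545.9 228.2] px (445, 421) white frac 0.04 []
wrist 2 exp [612.8 215.8] px (460, 293) white frac 1.0 [([618.0, 215.3], [460.5, 282.5, 56.5], 24.6)]
wrist 3 exp [679.7 203.5] px (479, 133) white frac 1.0 [([678.6, 211.2], [459.5, 139.5, 63.9], 25.0)]
scene 1 exp [545.9 228.2] px (271, 232) white frac 1.0 []
scene 2 exp [612.8 215.8] px (295, 229) white frac 1.0 []
scene 3 exp [679.7 203.5] px (318, 226) white frac 1.0 []
top 1 exp [545.9 228.2] px (250, 285) white frac 1.0 []
top 2 exp [612.8 215.8] px (251, 264) white frac 1.0 []
top 3 exp [679.7 203.5] px (251, 244) white frac 1.0 []
[-0.11330419 -7.05510629  6.54112796] 11.088055215418482
```

```bash
python3 -c "
from h import *
print(ctrl.hand_in()); print(rel((625,279,50),-.18))"
```

```text
the job is handed in; nothing more can be done
None
the job is handed in; nothing more can be done
```

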